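# Refill the spring-lift note box and set the pencils beside it

## Robot

A 6-joint arm with a two-finger parallel gripper is mounted at the origin on the work surface. World frame = base frame: x ahead of the robot, y to its left, z up, the work surface at z = 0. Lengths are in m, angles in degrees, forces in N, time in s.
With the tool pointing down it reaches from about 0.35 to 0.875 m from the base axis. Payload 4.2 kg.
Tool frame: the origin (TCP) lies at the centre of the arm's flange, where the gripper is bolted on; the fingertips stand 182 mm ahead of it and the grasp point (between the pads) lies 164 mm ahead of it (r.nose_length is the distance from the TCP to the fingertips, in m); z points along the fingers, y is the line along which they close (so a half turn about z gives the same grasp; the last joint's range is limited). The gripper opens to 87 mm and grips with 3 to 60 N. Pads are 19 mm wide; open, the fingers measure 117 mm over their backs; the gripper's body (75 mm by 190 mm) begins 51 mm behind the grasp point.
Start: joints at [-51.016, 22.042, 0.453, 0, -68.411, -14.817], TCP at [0.256, -0.57, 0.405] pointing down, gripper open.
Joint ranges: [-179.83, 179.83], [-69.29, 118.12], [-61.27, 80.66], [-181.25, 117.63], [-171.15, -9.14], [-177.46, 177.46]. Speed limits (degrees/s): [159.86, 159.86, 180, 180, 180, 180].

## Interface

Orientations are given as a 3x3 rotation matrix whose columns are the frame's x, y, z axes.
In Python, from station import r, vision gives the robot as it stands. The module is installed in compiled form; this text tells all that it offers.
- The arm moves only by the shell command python3 -m creep 'ROWS'. ROWS is JSON, a list of rows, each a list of 7 numbers: the opening, from -1 (shut) to 1 (fully open), then the shift along the tool's x, y, z in mm, then the turn, a rotation vector about the tool's x, y, z in degrees. A call has 1 to 8 rows; each row is the pose to reach, as a shift and turn from the pose commanded when the call began, along the tool's axes at that moment; what a row does not reach only later rows make up. A row lasts 1/12 s, in which the tool goes at most 41.7 mm and 7.16 degrees, less where a joint would pass 70% of its speed; a pose out of reach is approached as far as the arm can. A call with a gripper value outside its range is refused whole. The fingers move at their own pace and stop on an object; the grip force is fixed at half the most. Time passes only in rows, so rows that repeat a pose let the fingers close. It gives the time, the measured TCP pose, the force, the opening and the grip force at its end, in the units of the state.
- r.sense(): the state, without advancing time (a new reading comes with each control period).
- vision.capture(name): name is "side" or "top"; returns (picture, depth): 420x560x3 uint8, red, green, blue; 420x560 float32, m along the optical axis (not along the pixel's ray), 0 where there is no reading.
- vision.camera_model(name): a dict with "vertical_fov" (degrees; the focal length in pixels is half the picture's height over the tangent of half this angle, whatever the lens; pixels are square), "cx", "cy" (the principal point, pixels), "extrinsics" (4x4, takes a point from camera to world coordinates). Camera axes: x right, y down, z forward; pixel columns grow to the right and rows downward; lengths in m; the calibration is good to about 2 mm. A picture is of the moment at which its call begins. camera_model takes no time and is no camera call.
- r.finish_job(): hands the job in; it is judged then, once.
Trained networks look in the newest picture that a camera, given by its name, has taken for a name from the list of things; names that differ only in an ending like _2 or _b are one class to them, and where a whole thing is asked for, a point or a joint stands for the part that bears it (a point fixed in the world has none). Each returns a list of dicts, best first, with "conf" (0 to 1); they miss things now and then, are a little off and sometimes report something else, mostly with a low value. They report only what shows in the picture. A call takes as long as a camera call.
- vision.find_in(camera, thing): "uv" ([column, row] in pixels, amid what is visible of it).
- vision.cut_out(camera, thing): "region" (420x560 bool, what is visible of it) and "uv" ([column, row] in pixels, amid what is visible of it).
The state is a dict: "time_s": time; "joints": joint angles; "joint_velocities": joint speeds; "effort": joint torques, N m; "tcp_pos": TCP position; "ee_rot": TCP orientation; "wrist_force": force on the tool from outside, world axes, zero at the start; "moment": the same for the moment, N m; "gripper_width": opening from 0.0 (shut) to 1.0 (fully open); "gripper_force": force on a finger pad.
Only numpy, scipy, OpenCV 4.12 (cv2) and the standard library are available. Lean on these libraries where they do the work, as an engineer would, in place of code of your own. Each camera call takes 0.05 s, during which the arm holds its last target. There are 200 camera calls.

## Task

Get the note corner of the desk ready for use. Take the knobbed paperweight out of the spring-lift note box, lay all the loose note blocks flat in the box one on another so that its sprung floor sinks under them, and stand the paperweight back upright on top of the pile. The planter and the pencil cup have each other's place: swap them, so that the pencil cup stands fully on the coaster next to the box and the planter fully on the other one, keeping both upright and leaving the mug, tape dispenser and cactus where they are.

Things in the scene. Friction and masses are not known exactly. Their poses are not given: they have to be found in the camera images.
- well (a point): Middle of the mouth of the note box, level with its rim, 160 mm above the desk. The box is a fixed upright plywood box, outside 73 mm (its x axis) by 98 mm (y axis) by 160 mm high, walls 6 mm; the well inside is 61 mm (x) by 86 mm (y). The two wide walls, which face +x and -x of the box, each have a finger cut-out in the middle, 52 mm wide, from the rim down 62 mm, so that fingers closing along the box's x axis can reach in. z points up
- lift (a joint): How far the sprung floor of the note box has sunk, in m: 0 = all the way up, its upper face then 26 mm below the rim; 0.110 = all the way down. Spring about 46 N/m: one note block lowers it about 15 mm, the paperweight about 30 mm; it follows the load by itself and can be pushed down lightly. Each block is 18 mm thick, so the top of the pile stays a little below the rim
- pad1_c (a point): Centre of a note block: a rigid wrapped block of brown kraft paper with a grey board back and a grey glued edge, 51 mm (its x axis) by 76 mm (y axis), 18 mm thick, about 70 g, lying flat on the desk at the start (centre 9 mm up). Two to four of pad1 to pad4 are present, all alike. It fits the well with its 76 mm side along the box's y axis, 5 mm play each side, either way round
- pad2_c (a point): Centre of a note block: a rigid wrapped block of brown kraft paper with a grey board back and a grey glued edge, 51 mm (its x axis) by 76 mm (y axis), 18 mm thick, about 70 g, lying flat on the desk at the start (centre 9 mm up). Two to four of pad1 to pad4 are present, all alike. It fits the well with its 76 mm side along the box's y axis, 5 mm play each side, either way round
- pad3_c (a point): Centre of a note block: a rigid wrapped block of brown kraft paper with a grey board back and a grey glued edge, 51 mm (its x axis) by 76 mm (y axis), 18 mm thick, about 70 g, lying flat on the desk at the start (centre 9 mm up). Two to four of pad1 to pad4 are present, all alike. It fits the well with its 76 mm side along the box's y axis, 5 mm play each side, either way round
- pad4_c (a point): Centre of a note block: a rigid wrapped block of brown kraft paper with a grey board back and a grey glued edge, 51 mm (its x axis) by 76 mm (y axis), 18 mm thick, about 70 g, lying flat on the desk at the start (centre 9 mm up). Two to four of pad1 to pad4 are present, all alike. It fits the well with its 76 mm side along the box's y axis, 5 mm play each side, either way round
- weight_knob (a point): Middle of the wooden knob of the paperweight, 36 mm above its underside. Paperweight: dark steel disc 44 mm across and 11 mm thick, thin neck, upright cylindrical wooden knob 22 mm across reaching from 22 to 50 mm above the underside, 140 g, z up. At the start it stands on the sprung floor in the note box
- planter_c (a point): Point on the axis of the planter, 38 mm above its underside. Round straight-sided concrete pot, 62 mm across, 56 mm high, with a low green rosette up to 76 mm, about 280 g, z up. At the start on coaster_a
- cup_c (a point): Point on the axis of the pencil cup, 44 mm above its underside. Round straight-sided white ceramic cup, 58 mm across, 66 mm high, with short pencils (fixed in it) standing up to 88 mm, about 220 g, z up. At the start on coaster_b
- coaster_a: The coaster next to the note box, at its right-hand (-y) side: a fixed cork disc 100 mm across, 3 mm thick; the origin is the centre of its underside, on the desk. The pencil cup belongs here
- coaster_b: The other coaster, far to the left (+y): a fixed cork disc 100 mm across, 3 mm thick; the origin is the centre of its underside, on the desk. The planter belongs here
- mug: Bystander: mug, 82 mm across, 92 mm high, with a handle; origin at the centre of its underside
- tape: Bystander: desk tape dispenser, 55 mm (x) by 150 mm (y), 82 mm high; origin at the centre of its underside
- cactus: Bystander: white pot with a cactus, 90 mm across, 145 mm high; origin at the centre of its underside

How it is judged:
By the outcome, as a careful person would: the job done as asked, in the order asked, and still so for the second after the job is handed in, with the robot touching nothing.
Of pad1, pad2, pad3, pad4 only 2 to 4 are there at a start; the rules pass over those that are not, and their reading is None.
At some moment in a run one of pad1, pad2, pad3, pad4, planter, cup may be knocked a few centimetres aside while the robot is not near it.
It also fails if it takes over 210 s, if anything falls off the work surface, if the arm or the gripper's body presses on something with over 40 N, if the wrist force passes 120 N, or if a joint passes its speed limit or range.

## Working session

There is one attempt and no reset: what is moved stays moved. The work goes in short steps, Python scripts to look and compute and a shell command to move; the robot and the scene stay as the last step left them, time stands still between calls to the robot, and variables do not carry over. Pictures are saved under pics/ and viewed, at most 14 in all, crops included, and the job is handed in when it is done.

```bash
mkdir -p pics
cat > h.py <<'E'
import numpy as np, cv2
from station import r, vision
def cap(n,save=None):
    im,d=vision.capture(n)
    if save: cv2.imwrite('pics/'+save,im[:,:,::-1])
    return im,d
def model(n):
    m=vision.camera_model(n); f=210/np.tan(np.radians(m['vertical_fov']/2)); return f,m['cx'],m['cy'],np.array(m['extrinsics'])
def cloud(n,d):
    f,cx,cy,E=model(n); v,u=np.mgrid[0:420,0:560]
    P=np.stack([(u-cx)/f*d,(v-cy)/f*d,d,np.ones_like(d)],-1)@E.T
    P=P[...,:3]; P[d==0]=np.nan; return P
def proj(n,p):
    f,cx,cy,E=model(n); q=np.linalg.inv(E)@np.append(p,1); return f*q[0]/q[2]+cx, f*q[1]/q[2]+cy
E
python3 - <<'E'
from h import *
for n in('top','side'):
    im,d=cap(n,n+'0.png'); P=cloud(n,d)
    print(n,model(n)[0],model(n)[3].round(3).tolist())
    for t in['pad1_c','weight_knob','planter_c','cup_c','coaster_a','lift','mug','tape','cactus']:
        for o in vision.cut_out(n,t):
            if o['conf']<.3: continue
            q=P[o['region']]; q=q[~np.isnan(q[:,0])]
            if len(q)==0: continue
            zt=np.percentile(q[:,2],95)
            s=q[q[:,2]>zt-.008]
            rc=cv2.minAreaRect((s[:,:2]*1000).astype(np.float32))
            print(t,round(o['conf'],2),np.round(o['uv']),len(q),'med',np.median(q,0).round(3),'ztop',zt.round(3),'rect',np.round(rc[0]),np.round(rc[1]),round(rc[2]))
print(r.sense())
E
```

```text
top 422.82610288462126 [[-0.022, -0.988, 0.156, 0.314], [-1.0, 0.019, -0.019, 0.039], [0.016, -0.156, -0.988, 1.384], [0.0, 0.0, 0.0, 1.0]]
pad1_c 0.85 [361. 251.] 405 med [ 0.392 -0.266  0.018] ztop 0.023 rect [ 393. -267.] [51. 77.] 34
weight_knob 0.53 [272. 176.] 151 med [0.628 0.026 0.119] ztop 0.158 rect [633.  26.] [20. 21.] 72
weight_knob 0.51 [149. 282.] 885 med [0.323 0.416 0.023] ztop 0.08 rect [332. 441.] [53. 22.] 68
planter_c 0.7 [347. 188.] 402 med [ 0.589 -0.214  0.058] ztop 0.078 rect [ 592. -218.] [43. 44.] 10
planter_c 0.34 [281. 180.] 303 med [0.62  0.002 0.107] ztop 0.117 rect [623.  15.] [84. 65.] 68
cup_c 0.64 [362. 251.] 380 med [ 0.394 -0.266  0.018] ztop 0.023 rect [ 393. -267.] [51. 77.] 34
cup_c 0.59 [172. 205.] 352 med [0.557 0.349 0.047] ztop 0.086 rect [557. 349.] [38. 34.] 78
cup_c 0.41 [147. 280.] 784 med [0.323 0.416 0.024] ztop 0.08 rect [332. 441.] [53. 22.] 68
coaster_a 0.87 [176. 214.] 318 med [0.53  0.341 0.003] ztop 0.007 rect [544. 346.] [75. 99.] 46
coaster_a 0.78 [348. 204.] 270 med [ 0.575 -0.223  0.003] ztop 0.008 rect [ 587. -223.] [97. 84
[... 1680 characters left out ...]
226e+01, -1.48150172e+01]), 'joint_velocities': array([-0.07341375, -0.00710035, -0.20691147,  0.03658018, -0.12320402,
       -0.06274215]), 'effort': array([ 2.78659536e-04, -3.90473270e+01,  1.87624669e+01,  4.22448680e+00,
        1.54929265e-02, -1.90292207e-05]), 'tcp_pos': array([ 0.25587571, -0.57018476,  0.4047434 ]), 'ee_rot': array([[-9.12346899e-01, -4.09418046e-01, -1.24225590e-05],
       [-4.09418046e-01,  9.12346898e-01,  1.52664563e-05],
       [ 5.08332049e-06,  1.90143239e-05, -1.00000000e+00]]), 'wrist_force': array([-0.36553261, -0.47170012,  0.46897196]), 'moment': array([ 0.01008494, -0.00383813,  0.05885465]), 'gripper_force': 0.0, 'gripper_width': 0.9991694117337219}
```

```bash
python3 - <<'E'
import cv2
im=cv2.imread('pics/top0.png'); cv2.imwrite('pics/topc.png',cv2.resize(im[120:320,110:410],(800,533),interpolation=cv2.INTER_CUBIC))
E
cat > pads.py <<'E'
from h import *
def blobs(n,zlo=.012,zhi=.026):
    im,d=cap(n); P=cloud(n,d)
    m=((P[...,2]>zlo)&(P[...,2]<zhi)&(P[...,0]>.2)).astype(np.uint8)
    k,l,s,c=cv2.connectedComponentsWithStats(m,connectivity=4)
    for i in range(1,k):
        if s[i][4]<150: continue
        q=P[l==i]; rc=cv2.minAreaRect((q[:,:2]*1000).astype(np.float32))
        print(n,'px',c[i].round(),s[i][4],'z',np.median(q[:,2]).round(3),'rect',np.round(rc[0]),np.round(rc[1]),round(rc[2],1))
if __name__=='__main__':
    blobs('top'); blobs('side')
    # box
    for n in('top','side'):
        im,d=cap(n);P=cloud(n,d)
        m=(P[...,2]>.150)&(P[...,2]<.166)&(abs(P[...,0]-.63)<.1)&(abs(P[...,1])<.11)
        q=P[m];rc=cv2.minAreaRect((q[:,:2]*1000).astype(np.float32));print('rim',m.sum(),rc,np.median(q[:,2]))
        m=(P[...,2]>.166)&(abs(P[...,0]-.63)<.1)&(abs(P[...,1])<.11);print(P[m][:,:].mean(0) if m.any() else 0,m.sum())
E
python3 pads.py
```

```text
top px [  7. 223.] 688 z 0.018 rect [534. 886.] [215.  62.] 13.5
top px [388. 222.] 353 z 0.019 rect [ 491. -353.] [51. 77.] 40.9
top px [299. 242.] 366 z 0.018 rect [432. -60.] [76. 51.] 56.9
top px [363. 253.] 373 z 0.019 rect [ 394. -267.] [51. 79.] 33.3
top px [150. 279.] 507 z 0.021 rect [323. 422.] [151.  55.] 67.9
side px [340. 165.] 214 z 0.017 rect [ 489. -352.] [54. 89.] 43.3
side px [358. 187.] 250 z 0.017 rect [ 391. -266.] [52. 85.] 32.3
side px [323. 223.] 316 z 0.017 rect [430. -59.] [77. 55.] 57.3
side px [288. 370.] 899 z 0.021 rect [322. 425.] [150.  57.] 68.0
rim 213 ((627.626953125, 15.23904800415039), (98.8985824584961, 73.34117126464844), 67.0290298461914) 0.1599678607393782
[ 0.59665429 -0.02284744  0.16634982] 1
rim 245 ((624.8472290039062, 16.539474487304688), (101.4065933227539, 78.48640441894531), 67.14553833007812) 0.15704337195149232
0 0
```

View pics/topc.png

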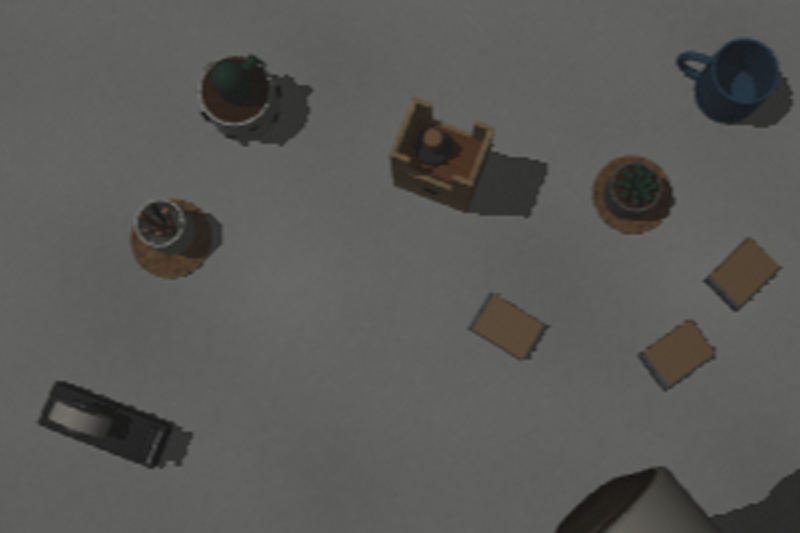

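View pics/side0.png

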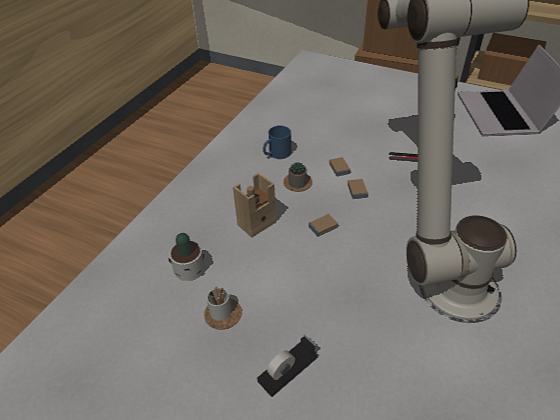

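Top crop: the box with the knob at about (435,140), planter on the right coaster, cup on the left one, and three kraft blocks at (508,327), (678,352) and (742,272). The side view agrees. The arm could still hide a fourth block, so I'll check again after moving it.

```bash
cat > go.py <<'E'
# go.py x y ztip yaw : shift(mm)/turn(deg) in tool axes from here to target (mm; yaw of closing line, world deg)
import sys
from h import *
def go(x,y,zt,yaw):
    s=r.sense(); R=s['ee_rot']; p=s['tcp_pos']*1000
    d=R.T@(np.array([x,y,zt+r.nose_length*1000])-p)
    c=np.degrees(np.arctan2(R[1,1],R[0,1])); w=(yaw-c+90)%180-90
    Z=np.degrees(cv2.Rodrigues(R.T@np.array([[np.cos(np.radians(yaw)),np.sin(np.radians(yaw)),0],[0]*3,[0]*3]).T[:, :1]*0+np.eye(3))[0]).ravel()
    n=max(np.linalg.norm(d)/41.7,abs(w)/7.16)
    print('t',round(s['time_s'],1),'shift',d.round(1),'rz',round(-w,1),'rows',round(n,1),'| tip',(p-[0,0,r.nose_length*1000]).round(1),'yaw',round(c,1),'tilt',R[:2,2].round(4),'w',round(s['gripper_width']*87,1),'gf',round(s['gripper_force'],1),'F',s['wrist_force'].round(1),'j6',s['joints'][5].round())
if __name__=='__main__': go(*map(float,sys.argv[1:5]))
E
sed -i '/Z=np/d' go.py
python3 go.py 632 26 230 157
```

```text
t 1.2 shift [-587.2  390.    -7.4] rz -42.8 rows 16.9 | tip [ 255.9 -570.2  222.6] yaw 114.2 tilt [ 0. -0.] w 87.1 gf 0.0 F [-0.5 -0.3 -0.3] j6 -15.0
```

```bash
python3 -m creep '[[1,-34,22,0,0,0,0],[1,-68,45,0,0,0,0],[1,-102,68,0,0,0,0],[1,-136,90,0,0,0,0],[1,-170,112,0,0,0,0],[1,-204,135,0,0,0,0],[1,-238,158,0,0,0,0],[1,-270,180,0,0,0,0]]'; python3 -m creep '[[1,-34,22,0,0,0,0],[1,-68,45,0,0,0,0],[1,-102,68,0,0,0,0],[1,-136,90,0,0,0,0],[1,-170,112,0,0,0,0],[1,-204,135,0,0,0,0],[1,-238,158,0,0,0,0],[1,-270,180,0,0,0,0]]'; python3 go.py 632 26 230 157; python3 pads.py
```

```text
time_s: 1.87
tcp_pos: [0.4292, -0.2935, 0.4051]
ee_rot: [[-0.912, -0.41, 0.001], [-0.41, 0.912, -0.0], [-0.001, -0.001, -1.0]]
wrist_force: [0.6, 0.1, 0.2]
gripper_width: 1.003
gripper_force: 0.0
time_s: 2.53
tcp_pos: [0.602, -0.0185, 0.405]
ee_rot: [[-0.912, -0.41, 0.001], [-0.41, 0.912, 0.0], [-0.001, -0.0, -1.0]]
wrist_force: [1.6, 0.1, -0.4]
gripper_width: 0.999
gripper_force: 0.0
t 2.5 shift [-45.6  28.3  -7.2] rz -42.8 rows 6.0 | tip [602.  -18.5 222.8] yaw 114.2 tilt [0.0006 0.0001] w 86.9 gf 0.0 F [ 1.6  0.1 -0.4] j6 -79.0
top px [  6. 221.] 671 z 0.018 rect [535. 876.] [203.  60.] 5.1
top px [388. 222.] 355 z 0.019 rect [ 490. -354.] [51. 77.] 43.0
top px [299. 242.] 361 z 0.018 rect [432. -60.] [76. 51.] 57.0
top px [363. 252.] 371 z 0.018 rect [ 393. -267.] [51. 77.] 33.8
top px [149. 278.] 489 z 0.021 rect [324. 423.] [151.  55.] 68.2
side px [59. 21.] 186 z 0.019 rect [2331. -901.] [476.  40.] 88.2
side px [340. 165.] 208 z 0.017 rect [ 488. -352.] [55. 87.] 42.5
side px [358. 187.] 247 z 0.017 rect [ 391. -266.] [53. 85.] 33.8
side px [323. 223.] 319 z 0.017 rect [429. -59.] [79. 57.] 58.6
side px [288. 370.] 892 z 0.021 rect [321. 425.] [148.  57.] 68.0
rim 76 ((609.74462890625, 6.929271697998047), (69.53470611572266, 47.88829040527344), 68.20509338378906) 0.15708376359027842
[0.58252011 0.01414695 0.50889477] 4777
rim 244 ((625.5659790039062, 15.926700592041016), (102.03031158447266, 78.15168762207031), 68.96705627441406) 0.1566245483546297
[0.58107064 0.01927636 0.44482989] 2738
```

```bash
python3 -m creep '[[1,-6,4,0,0,0,-7],[1,-12,8,0,0,0,-14],[1,-18,12,0,0,0,-21],[1,-24,16,0,0,0,-28],[1,-34,20,0,0,0,-35],[1,-45,28,0,0,0,-42],[1,-45,28,0,0,0,-43],[1,-45,28,0,0,0,-43]]' | head -2; python3 go.py 632 26 122 157
python3 - <<'E'
from h import *
im,d=cap('side');P=cloud('side',d);
u,v=map(int,proj('side',[.63,.02,.16]));print(u,v)
cv2.imwrite('pics/s1.png',cv2.resize(im[v-75:v+75,u-100:u+100,::-1],(800,600),interpolation=cv2.INTER_CUBIC))
E
```

```text
time_s: 3.4
tcp_pos: [0.6303, 0.0223, 0.4048]
t 3.4 shift [-4.100e+00 -1.000e-01  1.006e+02] rz 0.0 rows 2.4 | tip [630.3  22.3 222.6] yaw 157.0 tilt [-0.0006 -0.0001] w 86.6 gf 0.0 F [ 0.5  0.7 -0.1] j6 -40.0
251 185
```

View pics/s1.png

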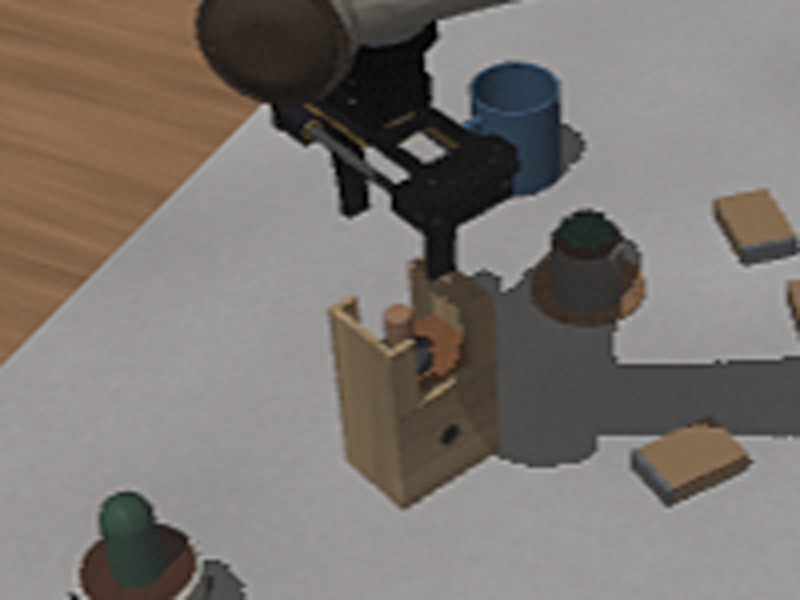

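The gripper is above the box, with its fingers aligned to the cut-outs and the knob at (398,325) between them. I'll go down and grip.

```bash
python3 -m creep '[[1,-3,0,0,0,0,0],[1,-3,0,30,0,0,0],[1,-3,0,60,0,0,0],[1,-3,0,80,0,0,0],[1,-3,0,92,0,0,0],[1,-3,0,100,0,0,0],[1,-3,0,100,0,0,0],[1,-3,0,100,0,0,0]]'; python3 -m creep '[[-1,0,0,0,0,0,0],[-1,0,0,0,0,0,0],[-1,0,0,0,0,0,0],[-1,0,0,0,0,0,0],[-1,0,0,0,0,0,0],[-1,0,0,0,0,0,0],[-1,0,0,0,0,0,0],[-1,0,0,0,0,0,0]]'; python3 go.py 632 26 122 157
```

```text
time_s: 4.12
tcp_pos: [0.6321, 0.0258, 0.3052]
ee_rot: [[-0.389, -0.921, 0.0], [-0.921, 0.389, -0.0], [0.0, -0.001, -1.0]]
wrist_force: [-0.2, -0.9, 0.7]
gripper_width: 0.999
gripper_force: 0.0
time_s: 4.78
tcp_pos: [0.6319, 0.0261, 0.3048]
ee_rot: [[-0.388, -0.922, 0.0], [-0.922, 0.388, 0.0], [-0.0, -0.0, -1.0]]
wrist_force: [-0.6, 0.4, 0.3]
gripper_width: 0.483
gripper_force: 0.0
t 4.8 shift [ 0.1 -0.1  0.6] rz 0.2 rows 0.0 | tip [631.9  26.1 122.6] yaw 157.2 tilt [0. 0.] w 42.0 gf 0.0 F [-0.6  0.4  0.3] j6 -40.0
```

```bash
python3 -m creep '[[-1,0,0,0,0,0,0],[-1,0,0,0,0,0,0],[-1,0,0,0,0,0,0],[-1,0,0,0,0,0,0],[-1,0,0,0,0,0,0],[-1,0,0,0,0,0,0]]'; python3 -m creep '[[-1,0,0,-10,0,0,0],[-1,0,0,-30,0,0,0],[-1,0,0,-60,0,0,0],[-1,0,0,-90,0,0,0],[-1,0,0,-115,0,0,0],[-1,0,0,-115,0,0,0]]';  python3 go.py 520 140 60 157
```

```text
time_s: 5.28
tcp_pos: [0.6321, 0.0261, 0.3048]
ee_rot: [[-0.388, -0.922, 0.001], [-0.922, 0.388, 0.0], [-0.0, -0.0, -1.0]]
wrist_force: [1.5, 0.1, -1.0]
gripper_width: 0.241
gripper_force: 30.0
time_s: 5.78
tcp_pos: [0.6325, 0.026, 0.4271]
ee_rot: [[-0.387, -0.922, 0.012], [-0.922, 0.387, 0.001], [-0.006, -0.01, -1.0]]
wrist_force: [0.7, 0.1, 0.8]
gripper_width: 0.244
gripper_force: 30.0
t 5.8 shift [-60.5 149.8 183.7] rz 0.2 rows 5.9 | tip [632.5  26.  244.9] yaw 157.2 tilt [0.0118 0.0011] w 21.2 gf 30.0 F [0.7 0.1 0.8] j6 -40.0
```

```bash
python3 -m creep '[[-1,-15,37,0,0,0,0],[-1,-30,74,0,0,0,0],[-1,-45,111,20,0,0,0],[-1,-60,140,50,0,0,0],[-1,-60,150,90,0,0,0],[-1,-60,150,130,0,0,0],[-1,-60,150,170,0,0,0],[-1,-60,150,200,0,0,0]]' | tail -3;python3 -m creep '[[-1,0,0,5,0,0,0],[-1,0,0,10,0,0,0],[-1,0,0,14,0,0,0],[-1,0,0,14,0,0,0]]'; python3 go.py 520 140 20 157
```

```text
wrist_force: [-0.7, -0.4, -1.5]
gripper_width: 0.243
gripper_force: 30.0
time_s: 6.78
tcp_pos: [0.5177, 0.1398, 0.2069]
ee_rot: [[-0.388, -0.922, 0.002], [-0.922, 0.388, 0.001], [-0.002, -0.002, -1.0]]
wrist_force: [-0.1, -0.8, -1.4]
gripper_width: 0.243
gripper_force: 30.0
t 6.8 shift [-1.  -2.1  4.7] rz 0.2 rows 0.1 | tip [517.7 139.8  24.7] yaw 157.2 tilt [0.0022 0.0012] w 21.2 gf 30.0 F [-0.1 -0.8 -1.4] j6 -55.0
```

```bash
python3 -m creep '[[-1,0,0,1.5,0,0,0],[-1,0,0,3,0,0,0],[-1,0,0,4,0,0,0],[-1,0,0,4,0,0,0]]' | egrep 'tcp|force'; python3 -m creep '[[-1,0,0,1,0,0,0],[-1,0,0,1,0,0,0],[-1,0,0,1,0,0,0]]'| egrep 'tcp|force'; python3 -m creep '[[-1,0,0,1,0,0,0],[-1,0,0,1,0,0,0],[-1,0,0,1,0,0,0]]'| egrep 'tcp|force'
```

```text
tcp_pos: [0.517, 0.1395, 0.2023]
wrist_force: [0.0, -0.1, -1.1]
gripper_force: 30.0
tcp_pos: [0.517, 0.1395, 0.2008]
wrist_force: [-0.5, 0.2, -1.6]
gripper_force: 30.0
tcp_pos: [0.5169, 0.1396, 0.1996]
wrist_force: [0.4, -0.9, -1.4]
gripper_force: 30.0
```

```bash
for i in 1 2; do :; done; python3 -m creep '[[-1,0,0,1,0,0,0],[-1,0,0,1,0,0,0],[-1,0,0,1,0,0,0]]'| egrep 'tcp|wrist_force'; python3 -m creep '[[-1,0,0,1,0,0,0],[-1,0,0,1,0,0,0],[-1,0,0,1,0,0,0]]'| egrep 'tcp|wrist'
python3 - <<'E'
from h import *
im,d=cap('side')
u,v=map(int,proj('side',[.518,.14,.03]));print(u,v)
cv2.imwrite('pics/s2.png',cv2.resize(im[v-45:v+45,u-60:u+60,::-1],(800,600),interpolation=cv2.INTER_CUBIC))
E
```

```text
tcp_pos: [0.5169, 0.1396, 0.1986]
wrist_force: [0.9, -0.0, -0.8]
tcp_pos: [0.5171, 0.1396, 0.1983]
wrist_force: [-1.4, -0.3, 3.7]
268 255
```

View pics/s2.png

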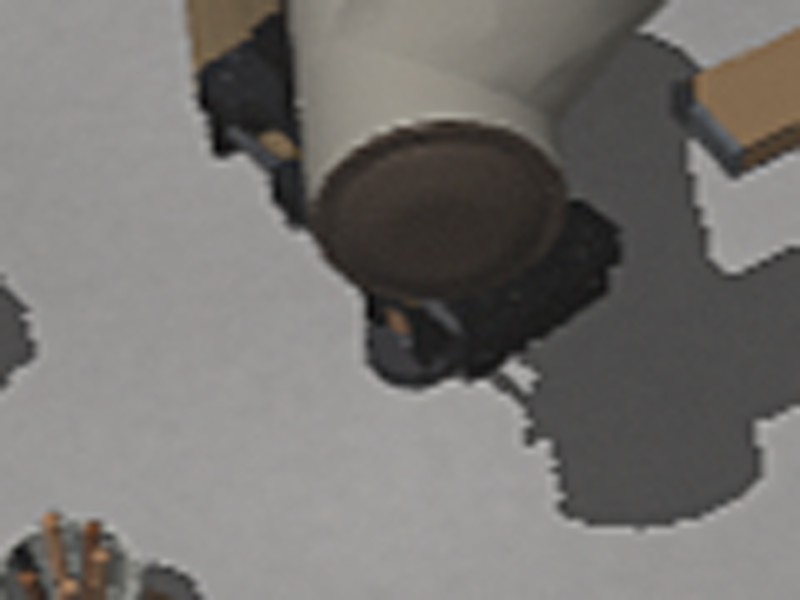

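The disc is standing on the desk (Fz +3.7 N). Tip height above its underside is 16.3 mm. I'll release and go to the first block.

```bash
python3 -m creep '[[1,0,0,0,0,0,0],[1,0,0,0,0,0,0],[1,0,0,0,0,0,0],[1,0,0,0,0,0,0],[1,0,0,0,0,0,0],[1,0,0,0,0,0,0]]'| tail -2; python3 -m creep '[[1,0,0,-20,0,0,0],[1,0,0,-55,0,0,0],[1,0,0,-95,0,0,0],[1,0,0,-130,0,0,0],[1,0,0,-130,0,0,0]]'| egrep 'tcp|wrist_force';  python3 go.py 430.5 -59.5 60 147;python3 pads.py | head -5
```

```text
gripper_width: 0.616
gripper_force: 0.0
tcp_pos: [0.5189, 0.1404, 0.3355]
wrist_force: [1.0, 0.5, 0.4]
t 9.1 shift [219.5   5.3  90.9] rz 10.3 rows 5.7 | tip [518.9 140.4 153.3] yaw 157.3 tilt [0.0143 0.006 ] w 83.6 gf 0.0 F [1.  0.5 0.4] j6 -55.0
top px [  6. 220.] 648 z 0.019 rect [543. 893.] [210.  60.] 15.5
top px [388. 222.] 356 z 0.019 rect [ 490. -353.] [51. 77.] 41.8
top px [299. 242.] 363 z 0.018 rect [432. -60.] [76. 51.] 56.9
top px [363. 253.] 376 z 0.019 rect [ 394. -267.] [51. 77.] 33.2
top px [146. 278.] 421 z 0.021 rect [326. 427.] [141.  55.] 68.2
```

```bash
python3 -m creep '[[1,37,1,0,0,0,2],[1,74,2,0,0,0,4],[1,111,3,0,0,0,6],[1,148,4,0,0,0,8],[1,185,5,20,0,0,10],[1,217,5,45,0,0,10],[1,219.5,5,80,0,0,10],[1,219.5,5,90,0,0,10]]' | egrep 'tcp';python3 go.py 430.5 -59.5 4 147; python3 pads.py | grep '4[23][0-9]. *-[56]'; grep -c . go.py
```

```text
tcp_pos: [0.4237, -0.0629, 0.2331]
t 9.9 shift [-6.9 -4.2 46.8] rz -0.1 rows 1.1 | tip [423.7 -62.9  50.9] yaw 146.9 tilt [-0.0107 -0.0014] w 86.9 gf 0.0 F [-0.1 -0.3 -0. ] j6 -46.0
side px [322. 224.] 292 z 0.017 rect [429. -57.] [77. 58.] 55.1
10
```

```bash
python3 -m creep '[[1,0,0,0,0,0,0],[1,0,0,0,0,0,0],[1,0,0,0,0,0,0]]' | egrep 'tcp';python3 go.py 430.5 -59.5 4 147
```

```text
tcp_pos: [0.4276, -0.0604, 0.2386]
t 10.4 shift [-2.3 -1.9 52.4] rz 0.2 rows 1.3 | tip [427.6 -60.4  56.4] yaw 147.2 tilt [0.0021 0.0005] w 86.8 gf 0.0 F [-0.2  0.5  1.2] j6 -46.0
```

```bash
python3 -m creep '[[1,-2,-2,20,0,0,0],[1,-2,-2,40,0,0,0],[1,-2,-2,48,0,0,0],[1,-2,-2,52,0,0,0],[1,-2,-2,52,0,0,0],[-1,-2,-2,52,0,0,0],[-1,-2,-2,52,0,0,0],[-1,-2,-2,52,0,0,0]]' | egrep 'tcp|force';python3 -m creep '[[-1,0,0,0,0,0,0],[-1,0,0,0,0,0,0],[-1,0,0,0,0,0,0],[-1,0,0,0,0,0,0],[-1,0,0,0,0,0,0],[-1,0,0,0,0,0,0]]' ; python3 -m creep '[[-1,0,0,-20,0,0,0],[-1,0,0,-60,0,0,0],[-1,0,0,-100,0,0,0],[-1,0,0,-140,0,0,0],[-1,0,0,-180,0,0,0],[-1,0,0,-205,0,0,0],[-1,0,0,-205,0,0,0],[-1,0,0,-205,0,0,0]]'|egrep 'tcp|force|width'; python3 go.py 627 16 210 157
```

```text
tcp_pos: [0.4303, -0.0601, 0.1865]
wrist_force: [-0.8, -0.5, -1.0]
gripper_force: 0.0
time_s: 11.57
tcp_pos: [0.4302, -0.0602, 0.186]
ee_rot: [[-0.542, -0.84, 0.001], [-0.84, 0.542, 0.0], [-0.001, -0.001, -1.0]]
wrist_force: [0.4, 0.6, 3.7]
gripper_width: 0.584
gripper_force: 30.0
tcp_pos: [0.4296, -0.0602, 0.3916]
wrist_force: [-1.4, 0.2, -1.6]
gripper_width: 0.582
gripper_force: 30.0
t 12.2 shift [-1.711e+02 -1.245e+02  1.000e-01] rz -9.9 rows 5.1 | tip [429.6 -60.2 209.4] yaw 147.1 tilt [0.0027 0.0014] w 50.6 gf 30.0 F [-1.4  0.2 -1.6] j6 -46.0
```

```bash
python3 -m creep '[[-1,-34,-25,0,0,0,-2],[-1,-68,-50,0,0,0,-4],[-1,-100,-75,0,0,0,-6],[-1,-136,-100,0,0,0,-8],[-1,-160,-117,0,0,0,-10],[-1,-171,-124.5,0,0,0,-10],[-1,-171,-124.5,0,0,0,-10],[-1,-171,-124.5,0,0,0,-10]]' | egrep 'tcp|width'; python3 go.py 627 16 150 157;  python3 - <<'E'
from h import *
im,d=cap('side')
u,v=map(int,proj('side',[.627,.016,.18]));print(u,v)
cv2.imwrite('pics/s3.png',cv2.resize(im[v-60:v+60,u-80:u+80,::-1],(800,600),interpolation=cv2.INTER_CUBIC))
P=cloud('side',d);m=(P[...,2]>.150)&(P[...,2]<.163)&(abs(P[...,0]-.63)<.1)&(abs(P[...,1])<.11)
print(cv2.minAreaRect((P[m][:,:2]*1000).astype(np.float32)))
E
```

```text
tcp_pos: [0.6272, 0.0162, 0.3871]
gripper_width: 0.588
t 12.9 shift [ 0.1 -0.2 54.9] rz 0.2 rows 1.3 | tip [627.2  16.2 204.9] yaw 157.2 tilt [-0.0066 -0.001 ] w 51.1 gf 30.0 F [-0.7 -0.2 -0.8] j6 -39.0
252 179
((624.3360595703125, 16.73188018798828), (101.46926879882812, 76.10478210449219), 66.17729187011719)
```

View pics/s3.png

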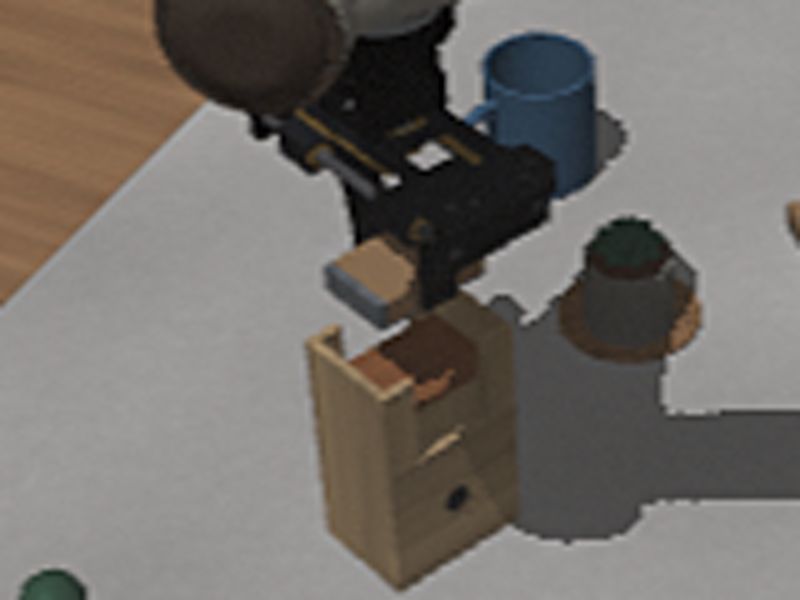

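The block at (390,285) sits squarely above the mouth, and the sprung floor is at its top position. I'll lower it in.

```bash
python3 -m creep '[[-1,0,0,15,0,0,0],[-1,0,0,30,0,0,0],[-1,0,0,40,0,0,0],[-1,0,0,48,0,0,0],[-1,0,0,54,0,0,0],[-1,0,0,60,0,0,0],[-1,0,0,64,0,0,0],[-1,0,0,64,0,0,0]]' | egrep 'tcp|force';  python3 -m creep '[[-1,0,0,4,0,0,0],[-1,0,0,8,0,0,0],[-1,0,0,8,0,0,0]]' | egrep 'tcp|force|width'; python3 go.py 627 16 150 157
```

```text
tcp_pos: [0.627, 0.0159, 0.326]
wrist_force: [-0.2, -1.0, 0.2]
gripper_force: 30.0
tcp_pos: [0.6271, 0.016, 0.3181]
wrist_force: [-0.7, 0.2, -0.5]
gripper_width: 0.578
gripper_force: 30.0
t 13.9 shift [  0.1   0.1 -14.1] rz 0.2 rows 0.3 | tip [627.1  16.  135.9] yaw 157.2 tilt [-0.0008  0.0001] w 50.3 gf 30.0 F [-0.7  0.2 -0.5] j6 -39.0
```

```bash
python3 -m creep '[[0.6,0,0,0,0,0,0],[0.6,0,0,0,0,0,0],[0.6,0,0,0,0,0,0],[0.6,0,0,0,0,0,0],[0.6,0,0,0,0,0,0]]' | egrep 'width|force';  python3 -m creep '[[0.6,0,0,-10,0,0,0],[0.6,0,0,-40,0,0,0],[1,0,0,-75,0,0,0],[1,0,0,-75,0,0,0],[1,0,0,-75,0,0,0]]' | egrep 'tcp|force|width'; python3 go.py 392.5 -266.5 150 33
python3 - <<'E'
from h import *
print(r.sense()['joints'].round())
im,d=cap('side');P=cloud('side',d);Rz=np.array([[np.cos(np.radians(-23)),-np.sin(np.radians(-23))],[np.sin(np.radians(-23)),np.cos(np.radians(-23))]])
L=(P[...,:2]-[.627,.016])@Rz
m=(abs(L[...,0])<.024)&(abs(L[...,1])<.036)&(P[...,2]<.158)&(P[...,2]>.05);q=P[m];print(m.sum(),np.percentile(q[:,2],[5,25,50,75,95]).round(3))
E
python3 pads.py|head -8
```

```text
wrist_force: [0.3, -0.3, 0.2]
gripper_width: 0.778
gripper_force: 0.0
tcp_pos: [0.6276, 0.016, 0.3977]
wrist_force: [-0.3, 0.2, 0.4]
gripper_width: 0.938
gripper_force: 0.0
t 14.7 shift [351.8 107.5  63.4] rz -55.8 rows 9.0 | tip [627.6  16.  215.5] yaw 157.2 tilt [0.0071 0.0015] w 81.6 gf 0.0 F [-0.3  0.2  0.4] j6 -39.0
[ 16.  22.   0.   0. -67. -39.]
213 [0.138 0.139 0.141 0.142 0.144]
top px [  6. 221.] 621 z 0.019 rect [545. 877.] [202.  59.] 5.1
top px [388. 222.] 357 z 0.018 rect [ 490. -353.] [51. 76.] 42.7
top px [363. 252.] 377 z 0.018 rect [ 394. -267.] [51. 78.] 33.5
top px [150. 279.] 518 z 0.021 rect [324. 422.] [150.  55.] 68.0
side px [24. 39.] 156 z 0.02 rect [2326. -641.] [317.  38.] 89.1
side px [340. 165.] 214 z 0.017 rect [ 489. -352.] [54. 81.] 43.4
side px [358. 187.] 249 z 0.017 rect [ 390. -266.] [53. 81.] 34.1
side px [288. 369.] 901 z 0.021 rect [321. 425.] [150.  56.] 67.9
```

Block 1 is in and level, with its top about 140 mm up. Now block B.

```bash
python3 -m creep '[[1,38,12,0,0,0,0],[1,76,23,0,0,0,0],[1,114,35,0,0,0,0],[1,152,46,0,0,0,0],[1,190,58,0,0,0,0],[1,228,70,20,0,0,0],[1,266,82,40,0,0,0],[1,304,92,55,0,0,0]]' | egrep 'tcp';  python3 -m creep '[[1,12,4,0,0,0,-7],[1,24,8,0,0,0,-14],[1,36,12,0,0,0,-21],[1,48,15,0,0,0,-28],[1,48,15,10,0,0,-35],[1,48,15,20,0,0,-42],[1,48,15,30,0,0,-49],[1,48,15,40,0,0,-56]]' | egrep 'tcp'; python3 -m creep '[[1,0,0,10,0,0,0],[1,0,0,40,0,0,0],[1,0,0,40,0,0,0],[1,0,0,40,0,0,0]]' | egrep 'tcp'; python3 go.py 392 -266.5 4 33.5;python3 pads.py|grep '39[0-9]. -'
```

```text
tcp_pos: [0.4261, -0.2247, 0.3398]
tcp_pos: [0.3953, -0.2625, 0.3001]
tcp_pos: [0.3951, -0.2623, 0.2598]
t 16.6 shift [ 2.1  4.7 73.6] rz -0.3 rows 1.8 | tip [ 395.1 -262.3   77.6] yaw -146.8 tilt [-0.005   0.0011] w 87.0 gf 0.0 F [0.5 0.5 0.1] j6 47.0
side px [358. 187.] 249 z 0.017 rect [ 391. -266.] [53. 84.] 32.7
```

```bash
python3 -m creep '[[1,2,5,20,0,0,0],[1,2,5,50,0,0,0],[1,2,5,65,0,0,0],[1,2,5,73,0,0,0],[1,2,5,73,0,0,0],[-1,2,5,73,0,0,0],[-1,2,5,73,0,0,0],[-1,2,5,73,0,0,0]]' | egrep 'tcp|force';python3 -m creep '[[-1,0,0,0,0,0,0],[-1,0,0,0,0,0,0],[-1,0,0,0,0,0,0],[-1,0,0,0,0,0,0],[-1,0,0,0,0,0,0],[-1,0,0,0,0,0,0]]'|egrep 'tcp|force|width' ; python3 -m creep '[[-1,0,0,-20,0,0,0],[-1,0,0,-60,0,0,0],[-1,0,0,-100,0,0,0],[-1,0,0,-140,0,0,0],[-1,0,0,-180,0,0,0],[-1,0,0,-205,0,0,0],[-1,0,0,-205,0,0,0],[-1,0,0,-205,0,0,0]]'|egrep 'tcp|force|width'; python3 go.py 627 16 210 157
```

```text
tcp_pos: [0.3931, -0.2669, 0.1893]
wrist_force: [0.2, -0.2, -0.2]
gripper_force: 0.0
tcp_pos: [0.3926, -0.2668, 0.1884]
wrist_force: [-0.5, 1.2, 3.6]
gripper_width: 0.585
gripper_force: 30.0
tcp_pos: [0.3923, -0.2666, 0.3942]
wrist_force: [-0.7, -0.8, -1.5]
gripper_width: 0.581
gripper_force: 30.0
t 18.6 shift [-108.3 -351.     2.7] rz 56.2 rows 8.8 | tip [ 392.3 -266.6  212. ] yaw -146.8 tilt [ 0.0035 -0.0003] w 50.6 gf 30.0 F [-0.7 -0.8 -1.5] j6 48.0
```

```bash
python3 -m creep '[[-1,-12,-38,0,0,0,0],[-1,-24,-76,0,0,0,0],[-1,-36,-114,0,0,0,0],[-1,-48,-152,0,0,0,0],[-1,-60,-190,0,0,0,0],[-1,-72,-228,0,0,0,0],[-1,-82,-266,0,0,0,0],[-1,-93,-300,0,0,0,0]]' | egrep 'tcp';  python3 -m creep '[[-1,-4,-12,0,0,0,7],[-1,-8,-24,0,0,0,14],[-1,-12,-36,0,0,0,21],[-1,-15,-48,0,0,0,28],[-1,-15,-51,0,0,0,35],[-1,-15,-51,0,0,0,42],[-1,-15,-51,0,0,0,49],[-1,-15,-51,0,0,0,56]]' | egrep 'tcp';  python3 -m creep '[[-1,0,0,0,0,0,0],[-1,0,0,0,0,0,0],[-1,0,0,0,0,0,0]]'|egrep 'tcp|force|width' ;python3 go.py 627 16 143 157
python3 - <<'E'
from h import *
im,d=cap('side')
u,v=252,179
cv2.imwrite('pics/s4.png',cv2.resize(im[v-60:v+60,u-80:u+80,::-1],(800,600),interpolation=cv2.INTER_CUBIC))
E
```

```text
tcp_pos: [0.5937, -0.0228, 0.3902]
tcp_pos: [0.6271, 0.0158, 0.3898]
tcp_pos: [0.6272, 0.0156, 0.3916]
wrist_force: [-0.7, 0.4, -1.3]
gripper_width: 0.581
gripper_force: 30.0
t 20.2 shift [-0.4  0.2 66.4] rz 0.3 rows 1.6 | tip [627.2  15.6 209.4] yaw 157.3 tilt [-0.0024 -0.0004] w 50.5 gf 30.0 F [-0.7  0.4 -1.3] j6 -39.0
```

View pics/s4.png

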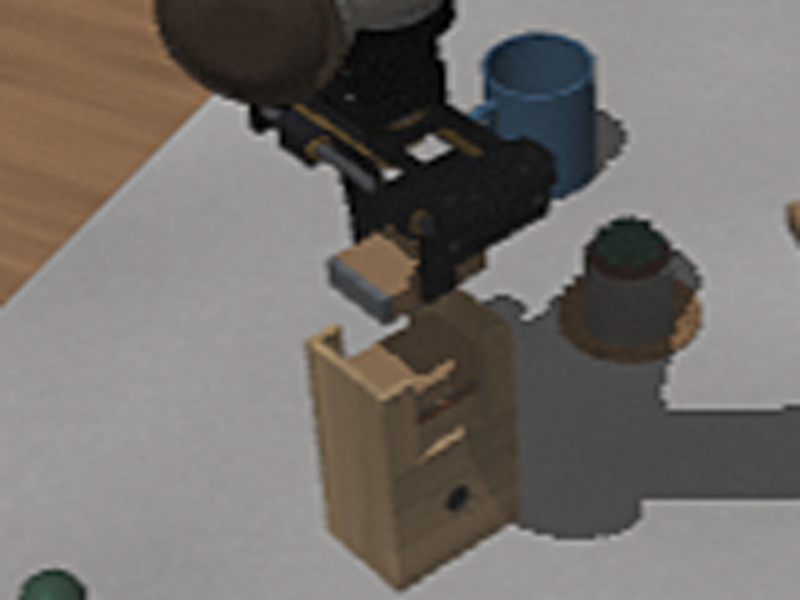

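Block 2 is centred over the mouth and block 1 lies flat inside. Lower, release and rise.

```bash
python3 -m creep '[[-1,0,0,15,0,0,0],[-1,0,0,30,0,0,0],[-1,0,0,40,0,0,0],[-1,0,0,48,0,0,0],[-1,0,0,56,0,0,0],[-1,0,0,62,0,0,0],[-1,0,0,67,0,0,0],[-1,0,0,67,0,0,0]]' | egrep 'tcp|force';  python3 -m creep '[[0.6,0,0,0,0,0,0],[0.6,0,0,0,0,0,0],[0.6,0,0,0,0,0,0],[0.6,0,0,0,0,0,0],[0.6,0,0,0,0,0,0]]' | egrep 'tcp|width|force';  python3 -m creep '[[0.6,0,0,-10,0,0,0],[0.6,0,0,-40,0,0,0],[1,0,0,-70,0,0,0],[1,0,0,-70,0,0,0],[1,0,0,-70,0,0,0],[1,0,0,-70,0,0,0]]' | egrep 'tcp|force|width'; python3 go.py 489.5 -352.5 150 42
cat > pile.py <<'E'
from h import *
im,d=cap('side');P=cloud('side',d);a=np.radians(-23);Rz=np.array([[np.cos(a),-np.sin(a)],[np.sin(a),np.cos(a)]])
L=(P[...,:2]-[.627,.016])@Rz
m=(abs(L[...,0])<.024)&(abs(L[...,1])<.036)&(P[...,2]<.2)&(P[...,2]>.05);q=P[m];print(m.sum(),np.percentile(q[:,2],[5,25,50,75,95]).round(3))
A=np.c_[L[m],np.ones(m.sum())];print('plane',np.linalg.lstsq(A,q[:,2],rcond=None)[0].round(3))
E
python3 pile.py; python3 pads.py|grep '4[89][0-9]. -'
```

```text
tcp_pos: [0.6271, 0.0157, 0.325]
wrist_force: [0.0, -0.4, -1.7]
gripper_force: 30.0
tcp_pos: [0.6273, 0.0157, 0.3265]
wrist_force: [-1.4, 0.8, -0.8]
gripper_width: 0.784
gripper_force: 0.0
tcp_pos: [0.627, 0.0157, 0.3965]
wrist_force: [-0.7, -0.3, -0.4]
gripper_width: 0.968
gripper_force: 0.0
t 21.9 shift [392.7 -16.2  64. ] rz -64.8 rows 9.5 | tip [627.   15.7 214.3] yaw 157.2 tilt [0.0004 0.0006] w 84.3 gf 0.0 F [-0.7 -0.3 -0.4] j6 -39.0
229 [0.141 0.143 0.144 0.145 0.148]
plane [0.    0.006 0.144]
top px [388. 222.] 356 z 0.019 rect [ 490. -353.] [51. 77.] 42.7
side px [340. 165.] 215 z 0.017 rect [ 486. -351.] [53. 84.] 40.5
```

```bash
python3 -m creep '[[1,41,-2,0,0,0,0],[1,82,-3,0,0,0,0],[1,123,-5,0,0,0,0],[1,164,-7,0,0,0,0],[1,205,-8,0,0,0,0],[1,246,-10,0,0,0,0],[1,287,-12,0,0,0,0],[1,325,-13,0,0,0,0]]' | egrep 'tcp';  python3 -m creep '[[1,12,0,0,0,0,-7],[1,24,-1,0,0,0,-14],[1,36,-1,0,0,0,-21],[1,48,-2,0,0,0,-28],[1,60,-3,10,0,0,-35],[1,68,-3,40,0,0,-42],[1,68,-3,70,0,0,-49],[1,68,-3,100,0,0,-56]]' | egrep 'tcp'; python3 -m creep '[[1,0,0,10,0,0,-7],[1,0,0,30,0,0,-9],[1,0,0,30,0,0,-9],[1,0,0,30,0,0,-9],[1,0,0,30,0,0,-9]]' | egrep 'tcp'; python3 go.py 489 -352.5 4 42;python3 pads.py|grep '4[89][0-9]. -'
```

```text
tcp_pos: [0.512, -0.2908, 0.3957]
tcp_pos: [0.489, -0.3533, 0.2948]
tcp_pos: [0.4899, -0.353, 0.2668]
t 23.9 shift [-1.1  0.4 80.6] rz 0.1 rows 1.9 | tip [ 489.9 -353.    84.6] yaw -137.9 tilt [ 0.0008 -0.0009] w 86.9 gf 0.0 F [ 0.4 -0.8 -0.2] j6 63.0
top px [387. 225.] 175 z 0.018 rect [ 481. -344.] [50. 50.] 43.0
side px [340. 165.] 218 z 0.016 rect [ 487. -352.] [54. 86.] 42.6
```

```bash
python3 -m creep '[[1,0,0,30,0,0,0],[1,0,0,60,0,0,0],[1,0,0,75,0,0,0],[1,0,0,80,0,0,0],[1,0,0,80,0,0,0],[-1,0,0,80,0,0,0],[-1,0,0,80,0,0,0],[-1,0,0,80,0,0,0]]' | egrep 'tcp|force';python3 -m creep '[[-1,0,0,0,0,0,0],[-1,0,0,0,0,0,0],[-1,0,0,0,0,0,0],[-1,0,0,0,0,0,0],[-1,0,0,0,0,0,0],[-1,0,0,0,0,0,0]]'|egrep 'tcp|force|width' ; python3 -m creep '[[-1,0,0,-20,0,0,0],[-1,0,0,-60,0,0,0],[-1,0,0,-100,0,0,0],[-1,0,0,-140,0,0,0],[-1,0,0,-180,0,0,0],[-1,0,0,-205,0,0,0],[-1,0,0,-205,0,0,0],[-1,0,0,-205,0,0,0]]'|egrep 'tcp|force|width'; python3 go.py 627 16 210 157
```

```text
tcp_pos: [0.4901, -0.353, 0.1877]
wrist_force: [0.6, -0.3, 0.9]
gripper_force: 0.0
tcp_pos: [0.4896, -0.3528, 0.1864]
wrist_force: [-1.3, 1.2, 1.9]
gripper_width: 0.585
gripper_force: 30.0
tcp_pos: [0.4894, -0.3526, 0.3926]
wrist_force: [-0.6, -0.6, -1.8]
gripper_width: 0.58
gripper_force: 30.0
t 25.9 shift [-180.9 -349.5    0.6] rz 65.2 rows 9.4 | tip [ 489.4 -352.6  210.4] yaw -137.8 tilt [ 0.0035 -0.0008] w 50.5 gf 30.0 F [-0.6 -0.6 -1.8] j6 63.0
```

```bash
python3 -m creep '[[-1,-18,-35,0,0,0,0],[-1,-36,-70,0,0,0,0],[-1,-54,-105,0,0,0,0],[-1,-72,-140,0,0,0,0],[-1,-90,-175,0,0,0,0],[-1,-108,-210,0,0,0,0],[-1,-126,-245,0,0,0,0],[-1,-144,-280,0,0,0,0]]' | egrep 'tcp';  python3 -m creep '[[-1,-9,-17,0,0,0,7],[-1,-18,-34,0,0,0,14],[-1,-27,-51,0,0,0,21],[-1,-33,-62,0,0,0,28],[-1,-37,-69.5,0,0,0,35],[-1,-37,-69.5,0,0,0,42],[-1,-37,-69.5,0,0,0,49],[-1,-37,-69.5,0,0,0,56]]' | egrep 'tcp';  python3 -m creep '[[-1,0,0,0,0,0,7],[-1,0,0,0,0,0,9],[-1,0,0,0,0,0,9],[-1,0,0,0,0,0,9]]'|egrep 'tcp|force|width' ;python3 go.py 627 16 147 157
python3 - <<'E'
from h import *
im,d=cap('side')
u,v=252,179
cv2.imwrite('pics/s5.png',cv2.resize(im[v-60:v+60,u-80:u+80,::-1],(800,600),interpolation=cv2.INTER_CUBIC))
E
```

```text
tcp_pos: [0.6003, -0.0561, 0.3885]
tcp_pos: [0.6268, 0.0164, 0.388]
tcp_pos: [0.6268, 0.016, 0.3889]
wrist_force: [0.2, 0.3, -0.7]
gripper_width: 0.582
gripper_force: 30.0
t 27.6 shift [-0.2 -0.4 59.7] rz 0.2 rows 1.4 | tip [626.8  16.  206.7] yaw 157.2 tilt [-0.0038 -0.0006] w 50.6 gf 30.0 F [ 0.2  0.3 -0.7] j6 -39.0
```

View pics/s5.png

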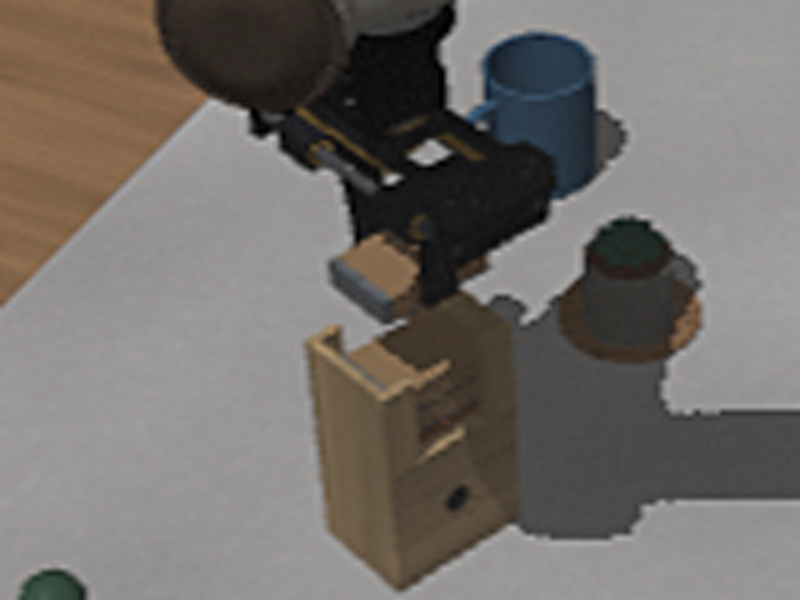

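Block 3 is centred over two flat blocks. Lower and release.

```bash
python3 -m creep '[[-1,0,0,12,0,0,0],[-1,0,0,24,0,0,0],[-1,0,0,36,0,0,0],[-1,0,0,44,0,0,0],[-1,0,0,52,0,0,0],[-1,0,0,58,0,0,0],[-1,0,0,62,0,0,0],[-1,0,0,62,0,0,0]]' | egrep 'tcp|force';  python3 -m creep '[[0.6,0,0,0,0,0,0],[0.6,0,0,0,0,0,0],[0.6,0,0,0,0,0,0],[0.6,0,0,0,0,0,0],[0.6,0,0,0,0,0,0]]' | egrep 'tcp|width|force';  python3 -m creep '[[0.6,0,0,-10,0,0,0],[0.6,0,0,-40,0,0,0],[1,0,0,-70,0,0,0],[1,0,0,-70,0,0,0],[1,0,0,-70,0,0,0],[1,0,0,-70,0,0,0]]' | egrep 'tcp|force|width'; python3 go.py 517 139.6 90 157; python3 pile.py; python3 pads.py
python3 - <<'E'
from h import *
for n in('top','side'):
    im,d=cap(n,n+'6.png');P=cloud(n,d)
    m=(P[...,2]>.03)&(P[...,2]<.06)&(abs(P[...,0]-.517)<.04)&(abs(P[...,1]-.14)<.04);q=P[m];print(n,m.sum(),q.mean(0),cv2.minAreaRect((q[:,:2]*1000).astype(np.float32)))
E
```

```text
tcp_pos: [0.6269, 0.016, 0.3281]
wrist_force: [-0.0, -0.3, -0.6]
gripper_force: 30.0
tcp_pos: [0.6271, 0.016, 0.3295]
wrist_force: [-0.6, 0.6, 0.8]
gripper_width: 0.787
gripper_force: 0.0
tcp_pos: [0.6267, 0.016, 0.3995]
wrist_force: [0.2, -0.5, -0.6]
gripper_width: 0.971
gripper_force: 0.0
t 29.2 shift [-71.2 149.1 127.3] rz 0.2 rows 5.0 | tip [626.7  16.  217.3] yaw 157.2 tilt [0.0004 0.0006] w 84.5 gf 0.0 F [ 0.2 -0.5 -0.6] j6 -39.0
234 [0.144 0.146 0.147 0.148 0.15 ]
plane [-0.005  0.013  0.147]
top px [  6. 221.] 620 z 0.019 rect [545. 882.] [201.  60.] 7.2
top px [150. 279.] 523 z 0.021 rect [324. 422.] [152.  55.] 67.9
side px [288. 369.] 895 z 0.021 rect [321. 425.] [149.  56.] 67.9
rim 123 ((625.1908569335938, 8.742202758789062), (84.96670532226562, 75.20063018798828), 67.80335998535156) 0.15766867935773687
[0.60082446 0.03752458 0.50610727] 3880
rim 203 ((624.5706176757812, 16.67734146118164), (101.39636993408203, 77.03054809570312), 67.82234191894531) 0.15655174368797753
[0.60392321 0.04148415 0.42472771] 2781
top 0 [nan nan nan] ((0.0, 0.0), (0.0, 0.0), 0.0)
side 62 [0.51228781 0.14362594 0.04487759] ((514.0173950195312, 141.92984008789062), (20.28571891784668, 20.901334762573242), 71.71076202392578)<stdin>:4: RuntimeWarning: Mean of empty slice.
  ret = um.true_divide(
```

```bash
python3 -m creep '[[1,-17,37,0,0,0,0],[1,-34,74,0,0,0,0],[1,-51,111,0,0,0,0],[1,-71,148,0,0,0,0],[1,-71,149,20,0,0,0],[1,-71,149,60,0,0,0],[1,-71,149,100,0,0,0],[1,-71,149,130,0,0,0]]' | egrep 'tcp';  python3 -m creep '[[1,0,0,0,0,0,0],[1,0,0,0,0,0,0],[1,0,0,0,0,0,0]]' | egrep 'tcp'; python3 go.py 517 139.6 17 157
```

```text
tcp_pos: [0.5161, 0.1393, 0.2668]
tcp_pos: [0.5183, 0.1397, 0.2708]
t 30.5 shift [ 0.7  1.3 71.6] rz 0.2 rows 1.7 | tip [518.3 139.7  88.6] yaw 157.2 tilt [0.003  0.0008] w 86.7 gf 0.0 F [0.1 0.7 0.9] j6 -55.0
```

View pics/side6.png

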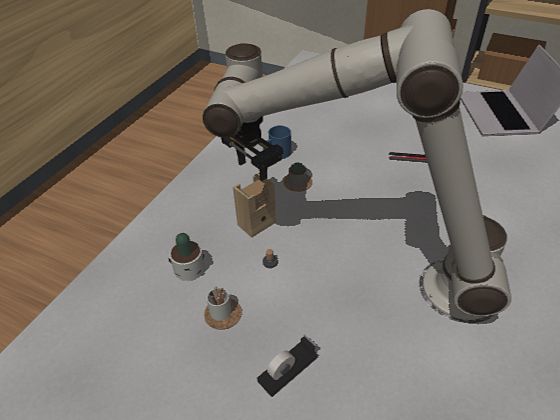

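The paperweight stands upright at (270,258), no other blocks are on the desk, and the pile is in the box. Grasp the knob.

```bash
python3 -m creep '[[1,0,1,20,0,0,0],[1,0,1,45,0,0,0],[1,0,1,62,0,0,0],[1,0,1,71,0,0,0],[1,0,1,71,0,0,0],[-1,0,1,71,0,0,0],[-1,0,1,71,0,0,0],[-1,0,1,71,0,0,0]]' | egrep 'tcp|force';python3 -m creep '[[-1,0,0,0,0,0,0],[-1,0,0,0,0,0,0],[-1,0,0,0,0,0,0],[-1,0,0,0,0,0,0],[-1,0,0,0,0,0,0],[-1,0,0,0,0,0,0],[-1,0,0,0,0,0,0],[-1,0,0,0,0,0,0]]'|egrep 'tcp|force|width' ;python3 -m creep '[[-1,0,0,0,0,0,0],[-1,0,0,0,0,0,0],[-1,0,0,0,0,0,0],[-1,0,0,0,0,0,0]]'|egrep 'tcp|force|width' ; python3 -m creep '[[-1,0,0,-20,0,0,0],[-1,0,0,-60,0,0,0],[-1,0,0,-100,0,0,0],[-1,0,0,-140,0,0,0],[-1,0,0,-180,0,0,0],[-1,0,0,-205,0,0,0],[-1,0,0,-205,0,0,0],[-1,0,0,-205,0,0,0]]'|egrep 'tcp|force|width'; python3 go.py 627 16 220 157
```

```text
tcp_pos: [0.517, 0.14, 0.1997]
wrist_force: [-0.5, -0.2, -0.1]
gripper_force: 0.0
tcp_pos: [0.5164, 0.1397, 0.198]
wrist_force: [-0.1, 1.3, 0.4]
gripper_width: 0.252
gripper_force: 5.0
tcp_pos: [0.5164, 0.1397, 0.198]
wrist_force: [-0.2, -0.3, -0.0]
gripper_width: 0.241
gripper_force: 30.0
tcp_pos: [0.516, 0.1396, 0.4042]
wrist_force: [-0.2, -0.3, -2.3]
gripper_width: 0.241
gripper_force: 30.0
t 32.8 shift [  70.8 -150.3    2. ] rz 0.1 rows 4.0 | tip [516.  139.6 222. ] yaw 157.1 tilt [0.0021 0.0022] w 20.9 gf 30.0 F [-0.2 -0.3 -2.3] j6 -55.0
```

```bash
python3 -m creep '[[-1,18,-38,0,0,0,0],[-1,35,-75,0,0,0,0],[-1,53,-112,0,0,0,0],[-1,70,-147,0,0,0,0],[-1,71,-150,0,0,0,0],[-1,71,-150,0,0,0,0],[-1,71,-150,0,0,0,0]]' | egrep 'tcp'; python3 go.py 627 16 175 157; python3 -m creep '[[-1,0,0,15,0,0,0],[-1,0,0,30,0,0,0],[-1,0,0,40,0,0,0],[-1,0,0,46,0,0,0],[-1,0,0,52,0,0,0],[-1,0,0,58,0,0,0],[-1,0,0,58,0,0,0]]' | egrep 'tcp|force'; python3 go.py 627 16 132 157
```

```text
tcp_pos: [0.6267, 0.0159, 0.4003]
t 33.4 shift [-0.4 -0.4 43.1] rz 0.1 rows 1.0 | tip [626.7  15.9 218.1] yaw 157.1 tilt [-0.0053 -0.0005] w 21.1 gf 30.0 F [-0.8 -0.1 -1. ] j6 -39.0
tcp_pos: [0.6267, 0.0164, 0.344]
wrist_force: [-0.4, 0.3, -1.8]
gripper_force: 30.0
t 34.0 shift [ 0.2 -0.5 29.8] rz 0.2 rows 0.7 | tip [626.7  16.4 161.8] yaw 157.2 tilt [-0.0018 -0.0001] w 20.9 gf 30.0 F [-0.4  0.3 -1.8] j6 -39.0
```

```bash
python3 -m creep '[[-1,0,0,4,0,0,0],[-1,0,0,8,0,0,0],[-1,0,0,12,0,0,0],[-1,0,0,16,0,0,0],[-1,0,0,20,0,0,0],[-1,0,0,24,0,0,0],[-1,0,0,28,0,0,0],[-1,0,0,28,0,0,0]]' | egrep 'tcp|force'; python3 -m creep '[[0.3,0,0,0,0,0,0],[0.3,0,0,0,0,0,0],[0.3,0,0,0,0,0,0],[0.3,0,0,0,0,0,0],[0.3,0,0,0,0,0,0],[0.3,0,0,0,0,0,0],[0.3,0,0,0,0,0,0],[0.3,0,0,0,0,0,0]]'| egrep 'tcp|force|width';python3 -m creep '[[0.3,0,0,-15,0,0,0],[0.3,0,0,-40,0,0,0],[0.3,0,0,-75,0,0,0],[1,0,0,-95,0,0,0],[1,0,0,-95,0,0,0],[1,0,0,-95,0,0,0]]'| egrep 'tcp|force|width'
cat > rp.py <<'E'
from h import *
import sys
for n in('top','side'):
    im,d=cap(n,n+sys.argv[1]);P=cloud(n,d)
    for nm,(x,y),lo,hi in(('planter',(.590,-.216),.045,.062),('cup',(.556,.350),.055,.072)):
        pt=[float(a)/1000 for a in sys.argv[2:4]] if nm=='planter' and len(sys.argv)>3 else (x,y)
        m=(P[...,2]>lo)&(P[...,2]<hi)&(np.hypot(P[...,0]-pt[0],P[...,1]-pt[1])<.07)
        if m.sum()>8:
            q=P[m]; c,rr=cv2.minEnclosingCircle((q[:,:2]*1000).astype(np.float32)); print(n,nm,m.sum(),np.round(c),round(rr))
    m=(P[...,2]>.0015)&(P[...,2]<.008)
    for nm,(x,y) in(('ca',(.587,-.218)),('cb',(.542,.350))):
        mm=m&(np.hypot(P[...,0]-x,P[...,1]-y)<.075)&(im[...,0].astype(int)-im[...,2]>18)
        q=P[mm]
        if len(q)>20:
            c,rr=cv2.minEnclosingCircle((q[:,:2]*1000).astype(np.float32)); print(n,nm,mm.sum(),np.round(c),round(rr))
E
python3 rp.py 7.png
python3 - <<'E'
from h import *
im,d=cap('side')
u,v=252,189
cv2.imwrite('pics/s7.png',cv2.resize(im[v-60:v+60,u-80:u+80,::-1],(800,600),interpolation=cv2.INTER_CUBIC))
E
```

```text
tcp_pos: [0.6269, 0.016, 0.316]
wrist_force: [0.4, 0.6, -0.3]
gripper_force: 30.0
tcp_pos: [0.627, 0.016, 0.3171]
wrist_force: [0.8, 0.1, 0.1]
gripper_width: 0.641
gripper_force: 0.0
tcp_pos: [0.627, 0.016, 0.4136]
wrist_force: [0.5, 0.2, -0.7]
gripper_width: 0.8
gripper_force: 0.0
top planter 164 [ 592. -218.] 32
top cup 95 [557. 349.] 29
top ca 28 [ 554. -234.] 23
top cb 137 [549. 348.] 49
side planter 136 [ 590. -214.] 32
side cup 204 [555. 351.] 31
side ca 75 [ 591. -219.] 50
side cb 321 [548. 353.] 50
```

View pics/s7.png

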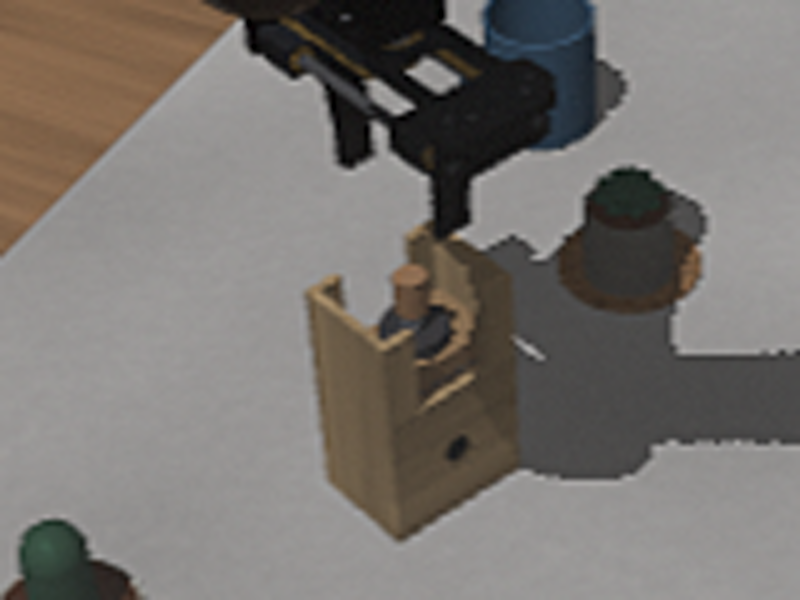

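The paperweight stands upright on the sunken pile (knob at (410,290)), and the planter and cup are unmoved. Now the planter.

```bash
python3 go.py 591 -216 130 180;python3 -m creep '[[1,28,-10,0,0,0,-3],[1,56,-20,0,0,0,-6],[1,84,-30,0,0,0,-9],[1,112,-40,0,0,0,-12],[1,140,-45,0,0,0,-15],[1,170,-50,0,0,0,-18],[1,200,-56,0,0,0,-21],[1,227,-57,0,0,0,-23]]' | egrep 'tcp|width'; python3 -m creep '[[1,0,0,0,0,0,0],[1,0,0,0,0,0,0],[1,0,0,0,0,0,0]]' |egrep tcp; python3 go.py 591 -216 20 180; python3 pile.py
```

```text
t 36.0 shift [227.5 -57.4  98.4] rz -22.8 rows 6.1 | tip [626.7  16.  228.2] yaw 157.2 tilt [-0.0031 -0.0003] w 80.2 gf 0.0 F [-0.8 -0.3 -0.6] j6 -39.0
tcp_pos: [0.5912, -0.217, 0.4101]
gripper_width: 1.002
tcp_pos: [0.5915, -0.2152, 0.4109]
t 36.9 shift [9.000e-01 1.000e-01 2.087e+02] rz 0.1 rows 5.0 | tip [ 591.5 -215.2  228.7] yaw -179.9 tilt [-0.0019  0.0005] w 87.0 gf 0.0 F [ 0.8 -0.   0.1] j6 5.0
197 [0.116 0.125 0.129 0.153 0.168]
plane [-0.075  0.574  0.139]
```

```bash
python3 -m creep '[[1,0,0,35,0,0,0],[1,0,0,70,0,0,0],[1,0,0,105,0,0,0],[1,0,0,130,0,0,0],[1,0,0,155,0,0,0],[1,0,0,180,0,0,0],[1,0,0,200,0,0,0],[1,0,0,208,0,0,0]]' | egrep 'tcp|force';python3 -m creep '[[-1,0,0,0,0,0,0],[-1,0,0,0,0,0,0],[-1,0,0,0,0,0,0],[-1,0,0,0,0,0,0],[-1,0,0,0,0,0,0],[-1,0,0,0,0,0,0],[-1,0,0,0,0,0,0],[-1,0,0,0,0,0,0]]'|egrep 'tcp|force|width' ; python3 -m creep '[[-1,0,0,-10,0,0,0],[-1,0,0,-30,0,0,0],[-1,0,0,-60,0,0,0],[-1,0,0,-90,0,0,0],[-1,0,0,-100,0,0,0],[-1,0,0,-100,0,0,0],[-1,0,0,-100,0,0,0]]'|egrep 'tcp|force|width'; python3 go.py 440 -60 120 180; python3 rp.py 8.png
```

```text
tcp_pos: [0.5908, -0.2138, 0.2004]
wrist_force: [-0.9, 1.1, -0.2]
gripper_force: 0.0
tcp_pos: [0.5922, -0.2153, 0.2057]
wrist_force: [0.3, 1.2, 6.2]
gripper_width: 0.706
gripper_force: 30.0
tcp_pos: [0.5907, -0.2152, 0.3031]
wrist_force: [-0.2, 0.1, -3.5]
gripper_width: 0.709
gripper_force: 30.0
t 38.8 shift [-155.5  150.4    1.4] rz 0.1 rows 5.2 | tip [ 590.7 -215.2  120.9] yaw -179.9 tilt [-0.0016  0.0014] w 61.6 gf 30.0 F [-0.2  0.1 -3.5] j6 5.0
top cup 94 [558. 350.] 30
top ca 69 [ 595. -212.] 46
top cb 162 [550. 348.] 49
side cup 206 [556. 351.] 31
side ca 207 [ 593. -222.] 50
side cb 300 [548. 353.] 50
```

```bash
python3 -m creep '[[-1,-25,24,0,0,0,0],[-1,-52,50,0,0,0,0],[-1,-79,76,0,0,0,0],[-1,-106,102,0,0,0,0],[-1,-132,128,0,0,0,0],[-1,-155,150,0,0,0,0],[-1,-155,150,30,0,0,0],[-1,-155,150,60,0,0,0]]' | egrep 'tcp|width';python3 -m creep '[[-1,0,0,10,0,0,0],[-1,0,0,20,0,0,0],[-1,0,0,30,0,0,0],[-1,0,0,30,0,0,0]]' | egrep 'tcp|force'; python3 go.py 440 -60 22 180
python3 - <<'E'
from h import *
for n in('top','side'):
    im,d=cap(n,n+'9.png');P=cloud(n,d)
    m=(P[...,2]>.0015)&(P[...,2]<.008)&(np.hypot(P[...,0]-.592,P[...,1]+.218)<.08)&(im[...,0].astype(int)-im[...,2]>18)
    print(n,m.sum(),cv2.minEnclosingCircle((P[m][:,:2]*1000).astype(np.float32)),P[m].mean(0))
E
```

```text
tcp_pos: [0.4399, -0.0597, 0.2442]
gripper_width: 0.703
tcp_pos: [0.4396, -0.061, 0.2111]
wrist_force: [-0.4, 0.2, -3.0]
gripper_force: 30.0
t 39.9 shift [-1.  -0.5  6.9] rz 0.1 rows 0.2 | tip [439.6 -61.   28.9] yaw -179.9 tilt [-0.0079 -0.0014] w 61.5 gf 30.0 F [-0.4  0.2 -3. ] j6 -13.0
top 447 ((594.9694213867188, -225.9652557373047), 49.919830322265625) [ 0.59430896 -0.2257017   0.00421758]
side 82 ((611.1910400390625, -221.05203247070312), 42.57071304321289) [ 0.61980532 -0.21794443  0.00351957]
```

```bash
python3 -m creep '[[-1,0,0,3,0,0,0],[-1,0,0,6,0,0,0],[-1,0,0,6,0,0,0],[-1,0,0,6,0,0,0]]' | egrep 'tcp|wrist';python3 -m creep '[[-1,0,0,1,0,0,0],[-1,0,0,1.5,0,0,0],[-1,0,0,1.5,0,0,0]]' | egrep 'tcp|wrist';python3 -m creep '[[-1,0,0,1,0,0,0],[-1,0,0,1.5,0,0,0],[-1,0,0,1.5,0,0,0]]' | egrep 'tcp|wrist'
```

```text
tcp_pos: [0.441, -0.0608, 0.2081]
wrist_force: [0.3, 0.1, -2.5]
tcp_pos: [0.441, -0.0607, 0.2066]
wrist_force: [0.1, -0.1, -2.8]
tcp_pos: [0.441, -0.0607, 0.2049]
wrist_force: [-0.3, 0.3, -2.9]
```

```bash
python3 -m creep '[[-1,0,0,1,0,0,0],[-1,0,0,1.5,0,0,0],[-1,0,0,1.5,0,0,0]]' | egrep 'tcp|wrist';python3 -m creep '[[-1,0,0,1,0,0,0],[-1,0,0,1,0,0,0],[-1,0,0,1,0,0,0]]' | egrep 'tcp|wrist'
```

```text
tcp_pos: [0.441, -0.0608, 0.2034]
wrist_force: [0.3, 0.3, -1.9]
tcp_pos: [0.4411, -0.0607, 0.2027]
wrist_force: [-0.0, 0.7, 0.3]
```

```bash
python3 -m creep '[[1,0,0,0,0,0,0],[1,0,0,0,0,0,0],[1,0,0,0,0,0,0],[1,0,0,0,0,0,0],[1,0,0,0,0,0,0],[1,0,0,0,0,0,0]]' | egrep 'tcp|width';python3 -m creep '[[1,0,0,-15,0,0,0],[1,0,0,-45,0,0,0],[1,0,0,-85,0,0,0],[1,0,0,-125,0,0,0],[1,0,0,-165,0,0,0],[1,0,0,-190,0,0,0],[1,0,0,-190,0,0,0],[1,0,0,-190,0,0,0]]' | egrep 'tcp|width';python3 go.py 556.5 350 150 210; python3 rp.py 10.png 440 -60
```

```text
tcp_pos: [0.4411, -0.0607, 0.2026]
gripper_width: 0.986
tcp_pos: [0.4409, -0.0607, 0.394]
gripper_width: 1.001
t 42.5 shift [-410.3 -116.5   62.8] rz -29.8 rows 10.3 | tip [440.9 -60.7 211.8] yaw -179.8 tilt [0.0041 0.0012] w 87.1 gf 0.0 F [-0.4 -0.3 -0.5] j6 -13.0
top planter 40 [426. -66.] 27
top cup 101 [557. 349.] 29
top ca 469 [ 595. -226.] 50
top cb 145 [549. 348.] 49
side planter 162 [438. -60.] 32
side cup 208 [555. 350.] 31
side ca 233 [ 595. -220.] 52
side cb 324 [547. 353.] 50
```

```bash
python3 -m creep '[[1,-40,-11,0,0,0,0],[1,-80,-23,0,0,0,0],[1,-120,-34,0,0,0,0],[1,-160,-45,0,0,0,0],[1,-200,-57,0,0,0,0],[1,-240,-68,0,0,0,0],[1,-280,-80,0,0,0,0],[1,-319,-91,0,0,0,0]]' | egrep 'tcp|width';python3 -m creep '[[1,-23,-6,0,0,0,-5],[1,-46,-13,0,0,0,-10],[1,-69,-20,0,0,0,-15],[1,-91,-25.5,0,0,0,-20],[1,-91,-25.5,20,0,0,-25],[1,-91,-25.5,45,0,0,-30],[1,-91,-25.5,60,0,0,-30],[1,-91,-25.5,60,0,0,-30]]' | egrep 'tcp|width';python3 -m creep '[[1,0,0,0,0,0,0],[1,0,0,0,0,0,0],[1,0,0,0,0,0,0]]' |egrep tcp; python3 go.py 556.5 350 31 210; python3 rp.py 11.png 440 -60
```

```text
tcp_pos: [0.5312, 0.2606, 0.39]
gripper_width: 1.0
tcp_pos: [0.5552, 0.349, 0.3253]
gripper_width: 1.004
tcp_pos: [0.5567, 0.3497, 0.3337]
t 44.2 shift [ -0.3   0.3 120.5] rz 0.2 rows 2.9 | tip [556.7 349.7 151.5] yaw -149.8 tilt [0.0017 0.0011] w 87.4 gf 0.0 F [-0.2  0.5 -0.3] j6 -16.0
top planter 179 [440. -64.] 31
top cup 40 [559. 349.] 29
top ca 450 [ 595. -226.] 50
top cb 59 [549. 344.] 49
side planter 152 [437. -61.] 33
side cup 210 [557. 351.] 31
side cb 341 [548. 353.] 50
```

```bash
python3 -m creep '[[1,0,0,25,0,0,0],[1,0,0,55,0,0,0],[1,0,0,80,0,0,0],[1,0,0,100,0,0,0],[1,0,0,112,0,0,0],[1,0,0,120,0,0,0],[1,0,0,120,0,0,0],[1,0,0,120,0,0,0]]' | egrep 'tcp|force';python3 -m creep '[[-1,0,0,0,0,0,0],[-1,0,0,0,0,0,0],[-1,0,0,0,0,0,0],[-1,0,0,0,0,0,0],[-1,0,0,0,0,0,0],[-1,0,0,0,0,0,0],[-1,0,0,0,0,0,0],[-1,0,0,0,0,0,0]]'|egrep 'tcp|force|width' ; python3 -m creep '[[-1,0,0,-10,0,0,0],[-1,0,0,-40,0,0,0],[-1,0,0,-80,0,0,0],[-1,0,0,-120,0,0,0],[-1,0,0,-160,0,0,0],[-1,0,0,-190,0,0,0],[-1,0,0,-190,0,0,0],[-1,0,0,-190,0,0,0]]'|egrep 'tcp|force|width'; python3 go.py 594 -224 220 180; python3 rp.py 12.png 440 -60 | grep cb
```

```text
tcp_pos: [0.5567, 0.3499, 0.2135]
wrist_force: [0.0, -0.4, -0.3]
gripper_force: 0.0
tcp_pos: [0.5565, 0.3498, 0.213]
wrist_force: [0.6, 0.4, 2.3]
gripper_width: 0.662
gripper_force: 30.0
tcp_pos: [0.556, 0.3494, 0.405]
wrist_force: [-0.1, 0.1, -2.9]
gripper_width: 0.659
gripper_force: 30.0
t 46.3 shift [514.8 255.2   1. ] rz 30.2 rows 13.8 | tip [556.  349.4 222.8] yaw -149.8 tilt [0.0025 0.0034] w 57.4 gf 30.0 F [-0.1  0.1 -2.9] j6 -16.0
top cb 291 [549. 346.] 49
side cb 604 [548. 352.] 51
```

```bash
python3 -m creep '[[-1,30,15,-15,0,0,0],[-1,65,32,-15,0,0,0],[-1,101,50,-15,0,0,0],[-1,137,68,-15,0,0,0],[-1,173,86,-15,0,0,0],[-1,209,104,-15,0,0,0],[-1,245,121,-15,0,0,0],[-1,280,139,-15,0,0,0]]' | egrep 'tcp|width';python3 -m creep '[[-1,36,18,0,0,0,4],[-1,72,36,0,0,0,8],[-1,108,53,0,0,0,12],[-1,144,71,0,0,0,16],[-1,180,89,0,0,0,20],[-1,210,104,0,0,0,24],[-1,235,116,0,0,0,28],[-1,235,116,0,0,0,30]]' | egrep 'tcp|width';python3 -m creep '[[-1,0,0,0,0,0,0],[-1,0,0,0,0,0,0],[-1,0,0,0,0,0,0]]' |egrep tcp; python3 go.py 594 -224 80 180; python3 rp.py 13.png 440 -60
```

```text
tcp_pos: [0.5763, 0.0357, 0.415]
gripper_width: 0.659
tcp_pos: [0.5942, -0.2284, 0.414]
gripper_width: 0.661
tcp_pos: [0.5946, -0.2231, 0.4162]
t 48.0 shift [  1.    0.2 154. ] rz 0.3 rows 3.7 | tip [ 594.6 -223.1  234. ] yaw -179.7 tilt [-0.0027  0.0006] w 57.4 gf 30.0 F [ 0.6 -0.2 -2.1] j6 6.0
top ca 324 [ 595. -227.] 50
top cb 443 [550. 349.] 50
side planter 157 [438. -61.] 32
side ca 232 [ 592. -222.] 51
side cb 603 [547. 350.] 51
```

```bash
python3 -m creep '[[-1,1,0,35,0,0,0],[-1,1,0,70,0,0,0],[-1,1,0,105,0,0,0],[-1,1,0,140,0,0,0],[-1,1,0,165,0,0,0],[-1,1,0,180,0,0,0],[-1,1,0,188,0,0,0],[-1,1,0,188,0,0,0]]' | egrep 'tcp|wrist';python3 -m creep '[[-1,0,0,3,0,0,0],[-1,0,0,6,0,0,0],[-1,0,0,9,0,0,0],[-1,0,0,9,0,0,0],[-1,0,0,9,0,0,0]]' | egrep 'tcp|wrist';python3 go.py 594 -224 31 180
```

```text
tcp_pos: [0.5944, -0.224, 0.2277]
wrist_force: [-0.2, 0.1, -2.2]
tcp_pos: [0.5947, -0.2248, 0.2211]
wrist_force: [0.9, -0.8, -1.5]
t 49.2 shift [-0.8  0.7  7.9] rz 0.2 rows 0.2 | tip [ 594.7 -224.8   38.9] yaw -179.8 tilt [ 0.0009 -0.0001] w 57.2 gf 30.0 F [ 0.9 -0.8 -1.5] j6 6.0
```

```bash
python3 -m creep '[[-1,0,0,2,0,0,0],[-1,0,0,4,0,0,0],[-1,0,0,6,0,0,0],[-1,0,0,6.5,0,0,0],[-1,0,0,6.5,0,0,0]]' | egrep 'tcp|wrist';python3 -m creep '[[-1,0,0,1,0,0,0],[-1,0,0,1,0,0,0],[-1,0,0,1,0,0,0]]' | egrep 'tcp|wrist';python3 -m creep '[[-1,0,0,1,0,0,0],[-1,0,0,1,0,0,0],[-1,0,0,1,0,0,0]]' | egrep 'tcp|wrist'
```

```text
tcp_pos: [0.5946, -0.2248, 0.2137]
wrist_force: [0.6, -1.6, -1.8]
tcp_pos: [0.5947, -0.2248, 0.213]
wrist_force: [0.5, 0.3, -1.9]
tcp_pos: [0.5947, -0.2248, 0.213]
wrist_force: [-2.9, 2.0, 5.1]
```

Contact (5.1 N). Release, rise and go to the planter.

```bash
python3 -m creep '[[1,0,0,0,0,0,0],[1,0,0,0,0,0,0],[1,0,0,0,0,0,0],[1,0,0,0,0,0,0],[1,0,0,0,0,0,0],[1,0,0,0,0,0,0]]' | egrep 'tcp|width';python3 -m creep '[[1,0,0,-15,0,0,0],[1,0,0,-45,0,0,0],[1,0,0,-85,0,0,0],[1,0,0,-125,0,0,0],[1,0,0,-125,0,0,0],[1,0,0,-125,0,0,0]]' | egrep 'tcp|width';python3 go.py 440 -61 150 180
python3 - <<'E'
from h import *
for n in('top','side'):
    im,d=cap(n,n+'14.png');P=cloud(n,d)
    for nm,x,y,lo,hi in(('planter',.44,-.061,.045,.062),('cup',.594,-.224,.055,.072)):
        m=(P[...,2]>lo)&(P[...,2]<hi)&(np.hypot(P[...,0]-x,P[...,1]-y)<.08)
        if m.sum()>8: print(n,nm,m.sum(),cv2.minEnclosingCircle((P[m][:,:2]*1000).astype(np.float32)))
E
```

```text
tcp_pos: [0.5947, -0.2248, 0.2118]
gripper_width: 0.975
tcp_pos: [0.5951, -0.2249, 0.3405]
gripper_width: 1.0
t 51.1 shift [-164.4  154.7    7. ] rz 0.2 rows 5.4 | tip [ 595.1 -224.9  158.3] yaw -179.8 tilt [ 0.0073 -0.001 ] w 87.0 gf 0.0 F [-0.6  0.  -0.2] j6 6.0
top cup 64 ((593.3942260742188, -225.6456298828125), 29.48862075805664)
side planter 159 ((437.9139099121094, -60.4090461730957), 33.15711212158203)
side cup 129 ((589.1095581054688, -224.6066436767578), 32.83293151855469)
```

View pics/side14.png

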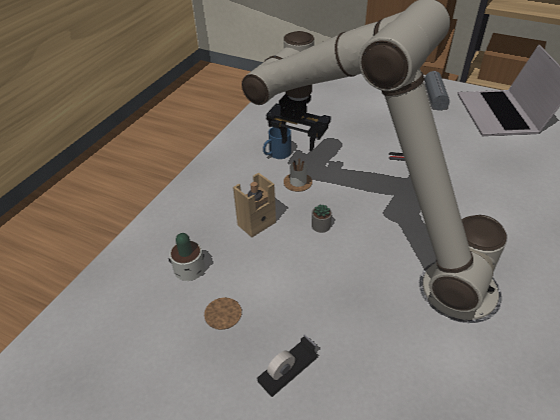

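The cup stands on coaster A (298,180), the planter waits at (321,218), and coaster B is clear at (223,313). Pick up the planter.

```bash
python3 -m creep '[[1,-28,26,0,0,0,0],[1,-56,52,0,0,0,0],[1,-84,79,0,0,0,0],[1,-112,105,0,0,0,0],[1,-140,132,0,0,0,0],[1,-163,154,0,0,0,0],[1,-164,155,0,0,0,0],[1,-164,155,0,0,0,0]]' | egrep 'tcp|width';python3 -m creep '[[1,0,0,0,0,0,0],[1,0,0,0,0,0,0],[1,0,0,0,0,0,0]]' |egrep tcp; python3 go.py 440.5 -61 21 180
python3 - <<'E'
from h import *
im,d=cap('side');P=cloud('side',d)
m=(P[...,2]>.045)&(P[...,2]<.062)&(np.hypot(P[...,0]-.44,P[...,1]+.061)<.08);print(cv2.minEnclosingCircle((P[m][:,:2]*1000).astype(np.float32)))
E
```

```text
tcp_pos: [0.4379, -0.0605, 0.3362]
gripper_width: 1.001
tcp_pos: [0.4399, -0.0618, 0.3365]
t 52.1 shift [ -0.8  -0.7 133.3] rz 0.1 rows 3.2 | tip [439.9 -61.8 154.3] yaw -179.9 tilt [-0.001  -0.0003] w 87.3 gf 0.0 F [-0.5  0.3 -0.1] j6 -13.0
((436.4994812011719, -60.3205451965332), 32.75947570800781)
```

```bash
python3 -m creep '[[1,0,0,30,0,0,0],[1,0,0,60,0,0,0],[1,0,0,90,0,0,0],[1,0,0,110,0,0,0],[1,0,0,124,0,0,0],[1,0,0,132,0,0,0],[1,0,0,132,0,0,0],[1,0,0,132,0,0,0]]' | egrep 'tcp|force';python3 -m creep '[[-1,0,0,0,0,0,0],[-1,0,0,0,0,0,0],[-1,0,0,0,0,0,0],[-1,0,0,0,0,0,0],[-1,0,0,0,0,0,0],[-1,0,0,0,0,0,0],[-1,0,0,0,0,0,0],[-1,0,0,0,0,0,0]]'|egrep 'tcp|force|width' ; python3 -m creep '[[-1,0,0,-10,0,0,0],[-1,0,0,-40,0,0,0],[-1,0,0,-80,0,0,0],[-1,0,0,-120,0,0,0],[-1,0,0,-160,0,0,0],[-1,0,0,-190,0,0,0],[-1,0,0,-190,0,0,0],[-1,0,0,-190,0,0,0]]'|egrep 'tcp|force|width'; python3 go.py 549 350 212 210
```

```text
tcp_pos: [0.4397, -0.0615, 0.205]
wrist_force: [0.3, 0.1, 0.3]
gripper_force: 0.0
tcp_pos: [0.4397, -0.0611, 0.2056]
wrist_force: [-0.1, 0.5, 5.4]
gripper_width: 0.707
gripper_force: 30.0
tcp_pos: [0.4386, -0.0612, 0.3956]
wrist_force: [-0.2, 0.6, -2.6]
gripper_width: 0.707
gripper_force: 30.0
t 54.2 shift [-411.  -111.3    2.2] rz -29.9 rows 10.2 | tip [438.6 -61.2 213.4] yaw -179.9 tilt [0.0017 0.0016] w 61.5 gf 30.0 F [-0.2  0.6 -2.6] j6 -13.0
```

```bash
python3 -m creep '[[-1,-40,-11,0,0,0,0],[-1,-80,-22,0,0,0,0],[-1,-120,-33,0,0,0,0],[-1,-160,-44,0,0,0,0],[-1,-200,-55,0,0,0,0],[-1,-240,-66,0,0,0,0],[-1,-280,-76,0,0,0,0],[-1,-320,-87,0,0,0,0]]' | egrep 'tcp|width';python3 -m creep '[[-1,-23,-6,0,0,0,-5],[-1,-46,-13,0,0,0,-10],[-1,-69,-19,0,0,0,-15],[-1,-91,-24,0,0,0,-20],[-1,-91,-24,20,0,0,-25],[-1,-91,-24,50,0,0,-30],[-1,-91,-24,85,0,0,-30],[-1,-91,-24,110,0,0,-30]]' | egrep 'tcp|width';python3 -m creep '[[-1,0,0,20,0,0,0],[-1,0,0,40,0,0,0],[-1,0,0,50,0,0,0],[-1,0,0,50,0,0,0],[-1,0,0,50,0,0,0]]' |egrep tcp; python3 go.py 549 350 25 210
```

```text
tcp_pos: [0.5246, 0.2607, 0.3912]
gripper_width: 0.704
tcp_pos: [0.5473, 0.3489, 0.278]
gripper_width: 0.706
tcp_pos: [0.5488, 0.3498, 0.2333]
t 55.9 shift [-0.1 -0.4 26.1] rz 0.2 rows 0.6 | tip [548.8 349.8  51.1] yaw -149.8 tilt [-0.0026 -0.0028] w 61.6 gf 30.0 F [-0.4  0.3 -1.7] j6 -17.0
```

```bash
python3 -m creep '[[-1,0,0,8,0,0,0],[-1,0,0,15,0,0,0],[-1,0,0,20,0,0,0],[-1,0,0,23,0,0,0],[-1,0,0,23,0,0,0],[-1,0,0,23,0,0,0]]' | egrep 'tcp|wrist';python3 -m creep '[[-1,0,0,1,0,0,0],[-1,0,0,1,0,0,0],[-1,0,0,1,0,0,0]]' | egrep 'tcp|wrist';python3 -m creep '[[-1,0,0,1,0,0,0],[-1,0,0,1,0,0,0],[-1,0,0,1,0,0,0]]' | egrep 'tcp|wrist'
```

```text
tcp_pos: [0.549, 0.3501, 0.2121]
wrist_force: [0.7, 0.3, -2.6]
tcp_pos: [0.549, 0.3501, 0.2113]
wrist_force: [-0.3, 0.3, -3.3]
tcp_pos: [0.549, 0.3501, 0.21]
wrist_force: [-0.0, 0.4, -1.8]
```

```bash
python3 -m creep '[[-1,0,0,1,0,0,0],[-1,0,0,1,0,0,0],[-1,0,0,1,0,0,0]]' | egrep 'tcp|wrist';python3 -m creep '[[-1,0,0,1,0,0,0],[-1,0,0,1,0,0,0],[-1,0,0,1,0,0,0]]' | egrep 'tcp|wrist'
```

```text
tcp_pos: [0.549, 0.35, 0.2089]
wrist_force: [-0.3, -0.9, -2.7]
tcp_pos: [0.549, 0.3501, 0.2088]
wrist_force: [-2.3, -1.8, 3.3]
```

Contact. Release, rise and check the whole scene.

```bash
python3 -m creep '[[1,0,0,0,0,0,0],[1,0,0,0,0,0,0],[1,0,0,0,0,0,0],[1,0,0,0,0,0,0],[1,0,0,0,0,0,0],[1,0,0,0,0,0,0]]' | egrep 'tcp|width';python3 -m creep '[[1,0,0,-15,0,0,0],[1,0,0,-45,0,0,0],[1,0,0,-85,0,0,0],[1,0,0,-125,0,0,0],[1,0,0,-165,0,0,0],[1,0,0,-200,0,0,0],[1,0,0,-200,0,0,0]]' | egrep 'tcp|width'; python3 -m creep '[[1,40,0,0,0,0,0],[1,80,0,0,0,0,0],[1,120,0,0,0,0,0],[1,160,0,0,0,0,0],[1,200,0,0,0,0,0],[1,200,0,0,0,0,0]]'|egrep tcp
python3 - <<'E'
from h import *
for n in('top','side'):
    im,d=cap(n,n+'15.png');P=cloud(n,d)
    for nm,x,y,lo,hi in(('planter',.549,.35,.048,.064),('cup',.594,-.224,.055,.072),('mug',.722,-.351,.07,.1),('cactus',.714,.262,.12,.16)):
        m=(P[...,2]>lo)&(P[...,2]<hi)&(np.hypot(P[...,0]-x,P[...,1]-y)<.08)
        if m.sum()>8: print(n,nm,m.sum(),cv2.minEnclosingCircle((P[m][:,:2]*1000).astype(np.float32)))
im=cv2.imread('pics/side15.png');cv2.imwrite('pics/s15.png',cv2.resize(im[110:350,140:460],(800,600),interpolation=cv2.INTER_CUBIC))
E
```

```text
tcp_pos: [0.5491, 0.3501, 0.208]
gripper_width: 0.983
tcp_pos: [0.55, 0.3504, 0.418]
gripper_width: 0.997
tcp_pos: [0.652, 0.1715, 0.4073]
top cup 96 ((593.9544677734375, -226.01559448242188), 29.333974838256836)
top mug 248 ((730.9923706054688, -337.4192810058594), 54.62266159057617)
top cactus 77 ((708.2300415039062, 260.54473876953125), 16.486446380615234)
side planter 240 ((506.4822692871094, 355.9019470214844), 32.29786682128906)
side cup 131 ((591.8972778320312, -223.62928771972656), 32.48811721801758)
side mug 132 ((723.4359741210938, -331.08673095703125), 55.14620590209961)
side cactus 149 ((711.1766357421875, 263.6968994140625), 19.728158950805664)
```

View pics/s15.png

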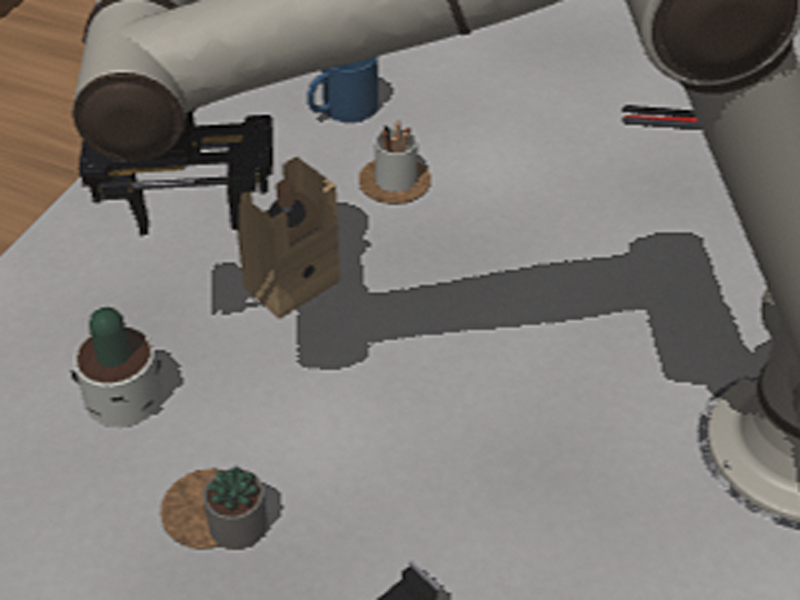

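The cup and paperweight are fine, but the planter has been knocked about 42 mm off the centre of coaster B, to (235,505) in the picture. I'll pick it up again.

```bash
cat > pl.py <<'E'
from h import *
for n in('top','side'):
    im,d=cap(n);P=cloud(n,d)
    m=(P[...,2]>.045)&(P[...,2]<.064)&(np.hypot(P[...,0]-.52,P[...,1]-.352)<.09)
    if m.sum()>8:
        q=P[m];A=np.c_[q[:,:2],np.ones(len(q))]
        print(n,m.sum(),cv2.minEnclosingCircle((q[:,:2]*1000).astype(np.float32)),np.percentile(q[:,2],[50,98]).round(3))
E
python3 pl.py; python3 go.py 508 354.5 150 210
```

```text
side 253 ((506.7206726074219, 356.81365966796875), 32.735721588134766) [0.055 0.062]
t 59.2 shift [-224.    33.2   75.5] rz 0.2 rows 5.7 | tip [649.3 177.5 225.5] yaw -149.8 tilt [-0.0005  0.0001] w 87.1 gf 0.0 F [ 0.4  0.8 -1.3] j6 1.0
```

```bash
python3 -m creep '[[1,-38,6,0,0,0,0],[1,-76,11,0,0,0,0],[1,-114,17,0,0,0,0],[1,-152,23,0,0,0,0],[1,-190,28,20,0,0,0],[1,-224,33,50,0,0,0],[1,-224,33,75,0,0,0],[1,-224,33,75,0,0,0]]' |egrep tcp; python3 -m creep '[[1,0,0,0,0,0,0],[1,0,0,0,0,0,0],[1,0,0,0,0,0,0]]' |egrep tcp; python3 pl.py; python3 go.py 508 355 24 210
```

```text
tcp_pos: [0.5044, 0.3561, 0.3274]
tcp_pos: [0.5092, 0.3543, 0.3353]
top 87 ((509.6060791015625, 354.1492004394531), 30.922283172607422) [0.057 0.062]
side 253 ((506.9923400878906, 357.0730285644531), 32.666927337646484) [0.056 0.062]
t 60.2 shift [ -1.5   0.9 128.8] rz 0.1 rows 3.1 | tip [509.2 353.8 152.8] yaw -149.9 tilt [0.0025 0.0024] w 86.8 gf 0.0 F [-0.5  0.2  0.6] j6 -20.0
```

```bash
python3 -m creep '[[1,-1.5,1,30,0,0,0],[1,-1.5,1,60,0,0,0],[1,-1.5,1,90,0,0,0],[1,-1.5,1,110,0,0,0],[1,-1.5,1,122,0,0,0],[1,-1.5,1,127,0,0,0],[1,-1.5,1,127,0,0,0],[1,-1.5,1,127,0,0,0]]' | egrep 'tcp|force';python3 -m creep '[[-1,0,0,0,0,0,0],[-1,0,0,0,0,0,0],[-1,0,0,0,0,0,0],[-1,0,0,0,0,0,0],[-1,0,0,0,0,0,0],[-1,0,0,0,0,0,0],[-1,0,0,0,0,0,0],[-1,0,0,0,0,0,0]]'|egrep 'tcp|force|width' ; python3 -m creep '[[-1,0,0,-8,0,0,0],[-1,0,0,-20,0,0,0],[-1,0,0,-30,0,0,0],[-1,0,0,-30,0,0,0],[-1,0,0,-30,0,0,0]]'|egrep 'tcp|force|width'; python3 go.py 549 350 55 210
```

```text
tcp_pos: [0.5075, 0.3553, 0.2074]
wrist_force: [-0.6, -0.4, 0.4]
gripper_force: 0.0
tcp_pos: [0.5073, 0.3556, 0.2069]
wrist_force: [1.1, 1.3, 4.3]
gripper_width: 0.707
gripper_force: 30.0
tcp_pos: [0.5067, 0.355, 0.237]
wrist_force: [-0.1, 0.0, -2.7]
gripper_width: 0.711
gripper_force: 30.0
t 62.0 shift [ 25.6 -34.   -0.2] rz 0.2 rows 1.0 | tip [506.7 355.   54.8] yaw -149.8 tilt [0.0008 0.0013] w 61.8 gf 30.0 F [-0.1  0.  -2.7] j6 -20.0
```

```bash
python3 -m creep '[[-1,13,-17,0,0,0,0],[-1,25.5,-34,0,0,0,0],[-1,25.5,-34,0,0,0,0],[-1,25.5,-34,10,0,0,0],[-1,25.5,-34,20,0,0,0],[-1,25.5,-34,26,0,0,0],[-1,25.5,-34,26,0,0,0],[-1,25.5,-34,26,0,0,0]]'|egrep 'tcp|wrist';python3 -m creep '[[-1,0,0,1,0,0,0],[-1,0,0,1,0,0,0],[-1,0,0,1,0,0,0]]' | egrep 'tcp|wrist'; python3 -m creep '[[-1,0,0,1,0,0,0],[-1,0,0,1,0,0,0],[-1,0,0,1,0,0,0]]' | egrep 'tcp|wrist'
```

```text
tcp_pos: [0.5484, 0.3501, 0.2091]
wrist_force: [-0.6, -0.4, -2.2]
tcp_pos: [0.5489, 0.3502, 0.2092]
wrist_force: [-1.1, 0.2, -3.3]
tcp_pos: [0.549, 0.3501, 0.2081]
wrist_force: [-0.5, 0.4, -2.3]
```

```bash
python3 -m creep '[[-1,0,0,1,0,0,0],[-1,0,0,1,0,0,0],[-1,0,0,1,0,0,0]]' | egrep 'tcp|wrist'; python3 -m creep '[[-1,0,0,0.5,0,0,0],[-1,0,0,0.5,0,0,0],[-1,0,0,0.5,0,0,0]]' | egrep 'tcp|wrist'
```

```text
tcp_pos: [0.549, 0.3501, 0.2071]
wrist_force: [-0.5, 0.3, -3.1]
tcp_pos: [0.549, 0.3501, 0.207]
wrist_force: [-1.3, -0.7, 0.5]
```

```bash
python3 -m creep '[[1,0,0,0,0,0,0],[1,0,0,0,0,0,0],[1,0,0,0,0,0,0],[1,0,0,0,0,0,0],[1,0,0,0,0,0,0],[1,0,0,0,0,0,0],[1,0,0,0,0,0,0]]' | egrep 'tcp|width';python3 -m creep '[[1,0,0,-15,0,0,0],[1,0,0,-45,0,0,0],[1,0,0,-85,0,0,0],[1,0,0,-125,0,0,0],[1,0,0,-165,0,0,0],[1,0,0,-200,0,0,0],[1,0,0,-200,0,0,0]]' | egrep 'tcp|width'; python3 -m creep '[[1,40,20,0,0,0,0],[1,75,42,0,0,0,0],[1,110,62,0,0,0,0],[1,145,82,0,0,0,0],[1,180,100,0,0,0,0],[1,180,100,0,0,0,0],[1,180,100,0,0,0,0],[1,180,100,0,0,0,0]]'|egrep tcp; python3 pl.py
python3 - <<'E'
from h import *
im,d=cap('top','top16.png');im2,d2=cap('side','side16.png')
for n,D in(('top',d),('side',d2)):
    P=cloud(n,D)
    for nm,x,y,lo,hi in(('cup',.594,-.224,.055,.072),('knob',.627,.016,.153,.20)):
        m=(P[...,2]>lo)&(P[...,2]<hi)&(np.hypot(P[...,0]-x,P[...,1]-y)<(.08 if nm=='cup' else .022))
        if m.sum()>8: print(n,nm,m.sum(),cv2.minEnclosingCircle((P[m][:,:2]*1000).astype(np.float32)))
a=cv2.resize(im2[110:350,140:460],(800,600),interpolation=cv2.INTER_CUBIC);cv2.imwrite('pics/s16.png',a[:,:,::-1])
E
```

```text
tcp_pos: [0.549, 0.3501, 0.2065]
gripper_width: 0.988
tcp_pos: [0.55, 0.3505, 0.4165]
gripper_width: 0.999
tcp_pos: [0.5531, 0.1441, 0.4065]
side 255 ((546.4783935546875, 350.9344177246094), 32.03729248046875) [0.055 0.062]
top cup 92 ((593.7717895507812, -225.2042999267578), 29.351375579833984)
top knob 48 ((624.2638549804688, 16.137937545776367), 10.870649337768555)
side cup 132 ((592.4044799804688, -223.647705078125), 32.00791549682617)
side knob 29 ((620.3858642578125, 18.856746673583984), 10.918585777282715)
```

View pics/s16.png

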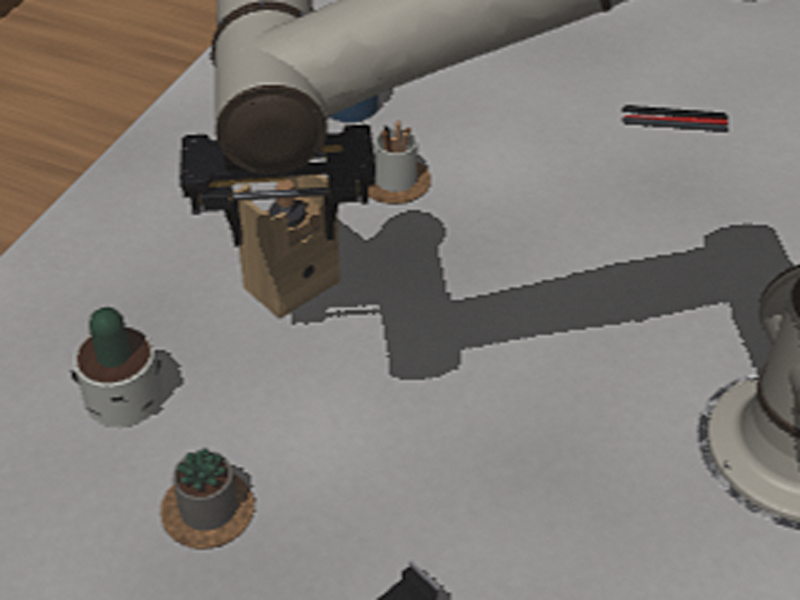

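The planter is centred on coaster B (205,505), the cup is on coaster A (398,165), the knob stands upright in the box, and the gripper is clear and high up. Handing in.

```bash
python3 -c "
from station import r
print(r.sense()['time_s'], r.finish_job())"
```

```text
the job is handed in; nothing more can be done
65.6667 None
```

I handed the job in at 65.7 s: the three note blocks found lie flat in the box with the paperweight upright on top, and the cup and planter are swapped, each on its coaster (the planter was found knocked about 42 mm off its coaster, so I placed it again).

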